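# Invert the agar dish onto the warming plate in the van laboratory

## Task

The agar dish on the bench lies lid up. Turn it over and set it down lid-down on the warming plate, midway between the two dishes already incubating there and in line with them. Handle it gently: do not let it drop or flop over, and leave the other things where they are; the plate rack can take a dish on edge if you need to change your grip.

Things in the scene. Friction and masses are not known exactly. Their poses are not given: they have to be found in the camera images.
- dish_center (a point): Centre of the closed petri dish to turn over: loose, about 35 g, 60 mm across, 15 mm thick; the point is half-way through it, 7.5 mm over the bench. Its z axis points out of the white lid: up at the start, down when inverted. The 12 mm next to the lid face are lid skirt (60 mm across), the last 3 mm the 56 mm clear base with amber agar. The lid is tight.
- rack_slot (a point): Where the centre of a 60 mm dish lies when it stands on edge in the middle slot of the plate rack, 42.3 mm above the bench; same axes as rack. Slots are 19 mm wide along the rack's x; the other two lie 24 mm either side. A dish in a slot has its faces square to x, stands free and may lean up to about 9 degrees.
- rack: Fixed, empty plate rack: blue foot 110 (its x, the long axis) x 46 x 6 mm, origin under its centre. Steel rails, and round-topped pins 5 mm thick and 42 mm tall between the slots, stand 17 mm either side of the middle along its y, and nothing lies beyond 23 mm, so the ends of a dish's level diameter (30 mm out) stick out clear of the rack and can be pinched from either side.
- warm_top (a point): Middle of the top face of the fixed warming plate: black housing 160 mm (its own x) by 360 mm (its own y), red surround, aluminium top 132 x 332 mm, its top face 50 mm above the bench. Its own z axis points up.
- dish_a_center (a point): Centre of one of the two dishes already on the warming plate, loose, same size as the first (60 mm across, 15 mm thick), amber agar side up; it stands on the plate's +y half.
- dish_b_center (a point): Centre of the other dish already on the warming plate, likewise, on the plate's -y half.
- sample_jar: Small sample jar with a red cap, loose, 46 mm in diameter, 62 mm tall; origin at the centre of its underside. Leave it alone.
- slide_box: Grey and yellow microscope slide box, loose, 87 x 97 x 35 mm; origin at the centre of its underside. Leave it alone.
There are look-alikes about, which are no part of the job. Leave any turquoise or yellow look-alike of the part that bears dish_center alone.

How it is judged (in metres and radians):
At the end, for the whole second after the job is handed in: The dish lies flat on the warming plate, lid down, at rest and released, between the other two dishes: its centre within 20 mm of the plate's long centre line and at least 90 mm from the centre of each neighbour (so within about 15 mm of midway when they stand closest) (angle between dish_center's own z axis and vertical above 3.05 rad and z of dish_center in the frame of warm_top between 0.005 and 0.01 m and x of dish_center in the frame of warm_top between -0.02 and 0.02 m and y of dish_center in the frame of warm_top between -0.045 and 0.045 m and horizontal distance between dish_center and dish_a_center above 0.09 m and horizontal distance between dish_center and dish_b_center above 0.09 m and linear speed of dish below 0.02 m/s); the robot touches nothing.
It fails at once if the dish is dropped (falls freely more than about 18 mm) or flops over from a steep angle (contact force between dish and the fingers below 0.02 N and (linear speed of dish above 0.6 m/s or angular speed of dish above 17 rad/s)).
It fails at once if a dish already on the warming plate is shifted more than 8 mm (distance of any of dish_a_center, dish_b_center from where it was at the start of the episode above 0.008 m).
It fails at once if the sample jar or the slide box is shifted more than 15 mm (distance of any of sample_jar, slide_box from where it was at the start of the episode above 0.015 m).
It also fails if it takes over 64 s, if anything falls off the work surface, if the arm or the gripper's body presses on something with over 40 N, if the wrist force passes 120 N, or if a joint passes its speed limit or range.

## Robot

A 6-joint arm with a two-finger parallel gripper is mounted at the origin on the work surface. World frame = base frame: x ahead of the robot, y to its left, z up, the work surface at z = 0. Lengths are in m, angles in degrees, forces in N, time in s.
With the tool pointing down it reaches from about 0.3 to 0.85 m from the base axis. Payload 4.2 kg.
Tool frame: the origin (TCP) lies at the very end of the fingers, on their centre line; the grasp point (between the pads) lies 19 mm behind it; z points along the fingers, y is the direction in which the jaws open and shut (so a half turn about z gives the same grasp; the last joint's range is limited). The gripper opens to 91 mm and grips with 3 to 60 N. Pads are 32 mm wide; open, the fingers measure 118 mm over their backs; the gripper's body (76 mm by 178 mm) begins 60 mm behind the grasp point.
Start: joints at [66.52, 18.312, 89.639, -0, 72.044, -1.146], TCP at [0.219, 0.532, 0.214] pointing down, gripper open.
Joint ranges: [-177.97, 177.97], [-48.28, 115.42], [12.27, 149.76], [-77.06, 257.06], [2.81, 150.46], [-146.56, 146.56]. Speed limits (degrees/s): [147.25, 147.25, 180, 180, 180, 180].

## Interface

Orientations are given as a 3x3 rotation matrix whose columns are the frame's x, y, z axes.
In Python, from workcell import r gives the robot as it stands. The module is installed in compiled form; this text tells all that it offers.
- The arm moves only by the tool jog_arm, never from a script. Its argument "moves" is a list of rows, each an object with "xyz": the shift along the tool's x, y, z in mm, a list of three; "turn": the turn, a rotation vector about the tool's x, y, z in degrees, a list of three; "gripper": the closure in counts, from 0 (fully open) to 255 (shut). A call has 1 to 5 rows; each row is the pose to reach, as a shift and turn from the pose commanded when the call began, along the tool's axes at that moment; what a row does not reach only later rows make up. A row lasts 1/10 s, in which the tool goes at most 50 mm and 8.59 degrees, less where a joint would pass 70% of its speed; a pose out of reach is approached as far as the arm can. A call with a gripper value outside its range is refused whole. The fingers move at their own pace and stop on an object; "grip_force" is the grip in N (left out, the last holds). Time passes only in rows, so rows that repeat a pose let the fingers close. It gives the time, the measured TCP pose, the force and the opening at its end, in the units of the state.
- r.observe(): the state, without advancing time (a new reading comes with each control period).
- r.snapshot(name): name is "scene" or "side" or "wrist"; returns a dict with "pixels" (420x560x3 uint8, red, green, blue), "fov_y" (degrees; the focal length in pixels is half the picture's height over the tangent of half this angle, whatever the lens; pixels are square), "cx", "cy" (the principal point, pixels), "camera_from_world" (4x4, takes a point from world to camera coordinates). Camera axes: x right, y up, looking along -z (the intrinsics and any distortion apply to the point x, -y, -z); pixel columns grow to the right and rows downward; lengths in m; the calibration is good to about 2 mm. The wrist camera is an equidistant fisheye: a pixel r from the principal point sees the ray r / f radians off the axis. A picture is of the moment at which its call begins. There is no depth.
- r.job_done(): hands the job in, once; it reports no verdict.
The state is a dict: "clock": time; "qpos": joint angles; "joint_velocities": joint speeds; "tau": joint torques, N m; "ee_pos": TCP position; "ee_rot": TCP orientation; "force": force on the tool from outside, world axes, zero at the start; "wrist_torque": the same for the moment, N m; "grip_width": finger opening in m.
Only numpy, scipy, OpenCV 4.12 (cv2) and the standard library are available. Lean on these libraries where they do the work, as an engineer would, in place of code of your own. Each camera call takes 0.05 s, during which the arm holds its last target.

## Working session

There is one attempt and no reset: what is moved stays moved. The work goes in short steps, Python scripts to look and compute and a tool call to move; the robot and the scene stay as the last step left them, time stands still between calls to the robot, and variables do not carry over. Pictures are saved under pics/ and viewed, and the job is handed in when it is done.

Besides the shell and the picture viewer there is one more tool, called after "Emit:" as name([rows], argument=value, ...), one row to a line, values as JSON. jog_arm: Moves the arm, as the interface text tells. Its arguments: {"type":"object","properties":{"moves":{"type":"array"},"grip_force":{"type":"number"}},"required":["moves"]}

```bash
mkdir -p pics; ls
cat > h.py <<'E'
import numpy as np, cv2
from workcell import r
def snap(n,f):
    s=r.snapshot(n); cv2.imwrite(f'pics/{f}.png',cv2.cvtColor(np.asarray(s['pixels']),cv2.COLOR_RGB2BGR))
    np.savez(f'pics/{f}.npz',**{k:np.asarray(v) for k,v in s.items()}); return s
def load(f): return dict(np.load(f'pics/{f}.npz',allow_pickle=True))
def ray(s,u,v,fish=False):
    f=210/np.tan(np.radians(float(s['fov_y'])/2)); a=(u-s['cx'])/f; b=(v-s['cy'])/f
    if fish:
        t=np.hypot(a,b); k=np.sin(t)/t if t>1e-9 else 1; d=np.array([a*k,-b*k,-np.cos(t)])
    else: d=np.array([a,-b,-1.])
    T=s['camera_from_world']; R=T[:3,:3]; return -R.T@T[:3,3], R.T@d
def onz(s,u,v,z,fish=False):
    o,d=ray(s,u,v,fish); return o+d*(z-o[2])/d[2]
def proj(s,p,fish=False):
    f=210/np.tan(np.radians(float(s['fov_y'])/2)); T=s['camera_from_world']; c=T[:3,:3]@np.asarray(p)+T[:3,3]
    x,y,z=c[0],-c[1],-c[2]
    if fish:
        q=np.hypot(x,y); t=np.arctan2(q,z); return float(s['cx'])+f*t*x/q, float(s['cy'])+f*t*y/q
    return float(s['cx'])+f*x/z, float(s['cy'])+f*y/z
E
python3 - <<'E'
from h import *
for n in('scene','side','wrist'):
    s=snap(n,n+'0'); print(n,s['fov_y'],s['cx'],s['cy'],np.round(s['camera_from_world'],3).tolist(),{k for k in s})
print(r.observe())
E
```

```text
pics
scene 42.45958960857264 275.89015539367495 213.00540674592483 [[-0.798, 0.602, 0.013, 0.442], [-0.354, -0.486, 0.799, 0.123], [0.487, 0.633, 0.602, -1.607], [0.0, 0.0, 0.0, 1.0]] {'pixels', 'fov_y', 'cy', 'cx', 'camera_from_world'}
side 54.557773248440235 275.3822785290012 211.472748125545 [[0.933, -0.359, -0.0, -0.51], [0.28, 0.728, 0.626, -0.155], [-0.225, -0.584, 0.78, -1.06], [0.0, 0.0, 0.0, 1.0]] {'pixels', 'fov_y', 'cy', 'cx', 'camera_from_world'}
wrist 65.70646984690485 277.7266462548228 206.59217740893394 [[0.381, 0.925, -0.002, -0.574], [-0.897, 0.369, -0.243, 0.028], [-0.224, 0.094, 0.97, -0.389], [0.0, 0.0, 0.0, 1.0]] {'pixels', 'fov_y', 'cy', 'cx', 'camera_from_world'}
{'clock': 0.15, 'qpos': array([ 6.65205994e+01,  1.83431407e+01,  8.96893349e+01,  7.59055479e-04,
        7.20463972e+01, -1.14485204e+00]), 'joint_velocities': array([ 0.01140792, -0.07418618, -0.28887529,  0.14069014, -0.00857591,
       -0.02237241]), 'tau': array([ 3.69855543e-04, -4.12770474e+01, -2.32156634e+01,  7.28803757e-02,
        4.32291592e-02, -7.37321602e-05]), 'ee_pos': array([0.21833952, 0.53151531, 0.21332118]), 'ee_rot': array([[-9.24979177e-01,  3.80017379e-01, -5.60019176e-04],
       [ 3.80017790e-01,  9.24978323e-01, -1.25759096e-03],
       [ 4.00991768e-05, -1.37606270e-03, -9.99999052e-01]]), 'force': array([-0.14347092,  0.10348758,  0.18875343]), 'wrist_torque': array([-0.00370033, -0.02606796,  0.00653311]), 'grip_width': 0.0910578652479467}
```

View pics/scene0.png

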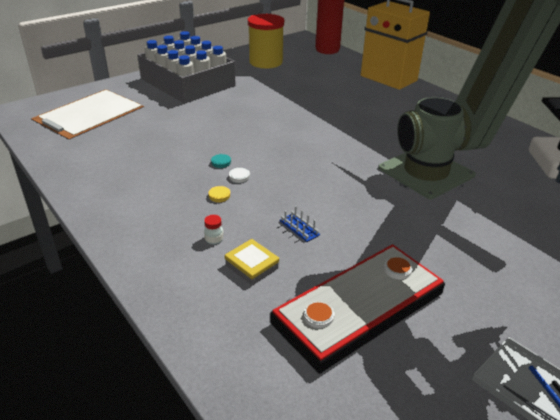

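View pics/side0.png

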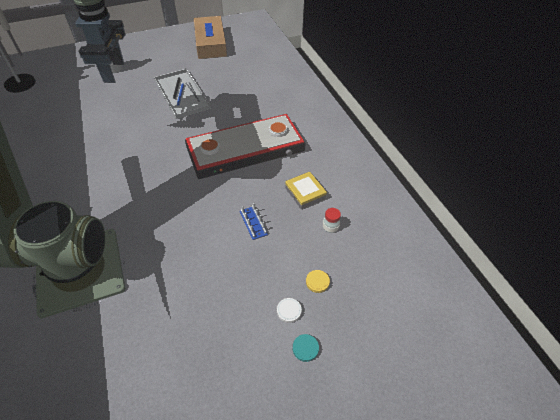

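View pics/wrist0.png

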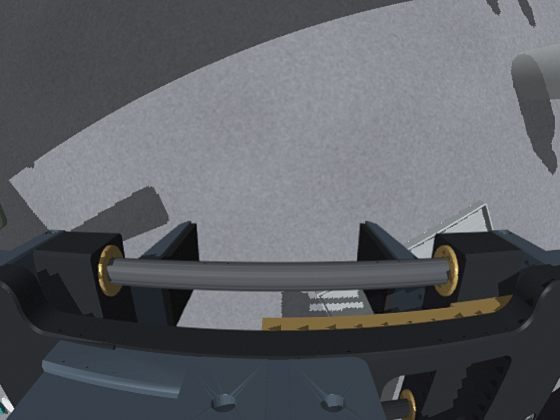

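The scene view shows the white dish at (239,175) between the turquoise (220,160) and yellow (219,194) look-alikes. The jar is at (213,230), the slide box at (252,258), the rack at (300,226), and the plate dishes at (319,315) and (398,267). In the side view the same dish is at (289,310), the rack at (254,221) and the plate dishes at (278,128) and (209,145). The wrist view shows only bench.

```bash
cat > meas.py <<'E'
from h import *
def blob(mask,near,rad=40):
    n,l,st,c=cv2.connectedComponentsWithStats(mask.astype(np.uint8))
    ok=[i for i in range(1,n) if st[i,4]>8 and np.hypot(*(c[i]-near))<rad]
    i=max(ok,key=lambda i:st[i,4]); return c[i],st[i],l==i
if __name__=='__main__':
  for f,near in(('scene0',dict(dish=(239,175),yel=(219,194),tur=(220,160),a=(319,314),b=(398,266),cap=(213,221))),
              ('side0',dict(dish=(289,310),yel=(318,281),tur=(306,348),a=(278,128),b=(209,145),cap=(333,214)))):
    s=load(f); im=s['pixels']; hsv=cv2.cvtColor(im,cv2.COLOR_RGB2HSV); H,S,V=[hsv[...,i].astype(int) for i in range(3)]
    for k,n in near.items():
        m={'dish':(S<40)&(V>175),'yel':(abs(H-23)<8)&(S>120)&(V>100),'tur':(abs(H-87)<12)&(S>100),'a':(H<14)&(S>130)&(V>60),'b':(H<14)&(S>130)&(V>60),'cap':((H<8)|(H>170))&(S>150)}[k]
        c,st,_=blob(m,np.array(n),12); z={'dish':.012,'yel':.012,'tur':.012,'a':.065,'b':.065,'cap':.055}[k]
        print(f,k,c.round(1),st,onz(s,*c,z).round(4))
    m=((abs(H-112)<12)&(S>130)&(V>60)); c,st,mm=blob(m,np.array((300,228) if f[1]=='c' else (254,221)),15)
    q=cv2.minAreaRect(np.argwhere(mm)[:,::-1].astype(np.float32)); print('rack',c,st,onz(s,*c,.006).round(4),np.round(q[0],1),q[1:],[onz(s,*p,.005).round(3).tolist() for p in cv2.boxPoints(q)])
    x0,y0=(255,230) if f[1]=='c' else (170,100)
    cr=im[y0:y0+150,x0:x0+200] if f[1]=='c' else im[y0:y0+150,x0:x0+200]
    cv2.imwrite(f'pics/crop_{f}.png',cv2.resize(cr,None,fx=4,fy=4,interpolation=cv2.INTER_CUBIC)[:,:,::-1])
E
python3 meas.py
```

```text
scene0 dish [239.  172.7] [229 167  22  12 205] [ 0.4594 -0.3034  0.012 ]
scene0 yel [219.  193.7] [209 186  21  16 274] [ 0.5629 -0.2473  0.012 ]
scene0 tur [220.5 160.5] [211 154  20  14 220] [ 0.4667 -0.3915  0.012 ]
scene0 a [318.7 311.3] [307 303  25  18 349] [0.6592 0.2786 0.065 ]
scene0 b [398.3 264.7] [388 258  22  15 255] [0.4296 0.2781 0.065 ]
scene0 cap [212.5 221.4] [205 215  16  14 189] [ 0.6698 -0.1035  0.055 ]
rack [301.76492537 229.13432836] [281 216  38  25 268] [0.473  0.0014 0.006 ] [299.7 227.8] ((38.0, 13.600000381469727), 36.86989974975586) [[0.498, -0.056, 0.005], [0.452, -0.08, 0.005], [0.449, 0.04, 0.005], [0.493, 0.061, 0.005]]
side0 dish [288.4 309.1] [277 298  25  23 459] [ 0.4647 -0.2993  0.012 ]
side0 yel [317.3 280.7] [306 270  24  23 417] [ 0.5621 -0.2541  0.012 ]
side0 tur [305.3 347.3] [293 334  26  28 553] [ 0.4652 -0.3992  0.012 ]
side0 a [277.6 126.9] [271 123  14   9 106] [0.6615 0.2791 0.065 ]
side0 b [209.  143.9] [202 140  15   9  73] [0.4324 0.28   0.065 ]
side0 cap [332.1 214.1] [326 208  14  14 149] [ 0.6721 -0.1028  0.055 ]
rack [253.67790262 222.98876404] [240 207  28  32 267] [ 0.4733 -0.0191  0.006 ] [252.9 222.8] ((32.64659118652344, 15.20526123046875), 63.43495178222656) [[0.447, 0.036, 0.005], [0.492, 0.046, 0.005], [0.495, -0.068, 0.005], [0.453, -0.076, 0.005]]
```

Run:
```python
from h import *
for f,(x,y) in (('scene0',(260,190)),('side0',(225,190))):
    im=load(f)['pixels'][y:y+60,x:x+75]; cv2.imwrite(f'pics/rk_{f}.png',cv2.resize(im,None,fx=8,fy=8,interpolation=cv2.INTER_CUBIC)[:,:,::-1])
```

```text
(no output)
```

View pics/rk_scene0.png

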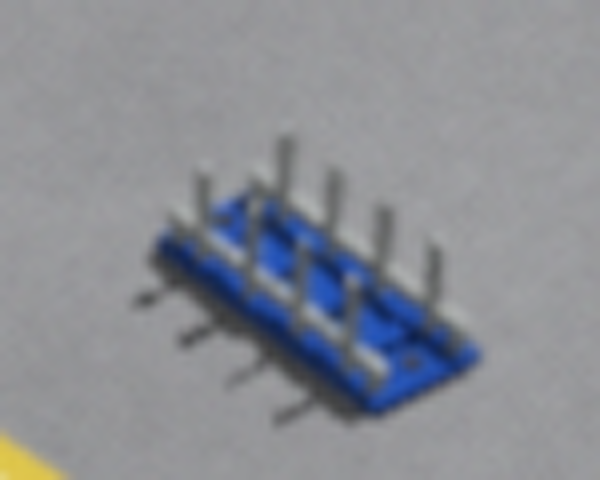

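View pics/rk_side0.png

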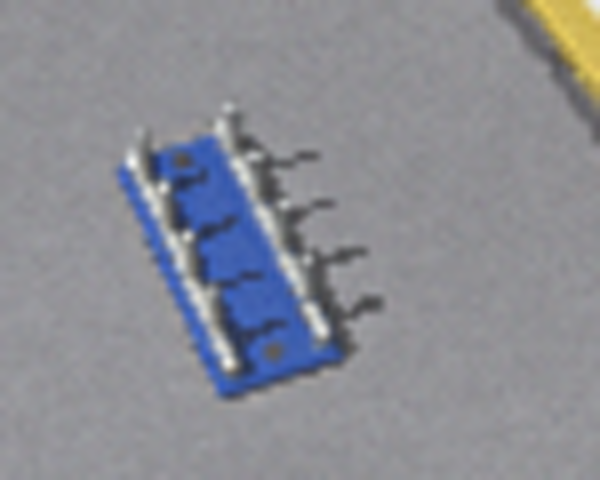

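View pics/crop_scene0.png

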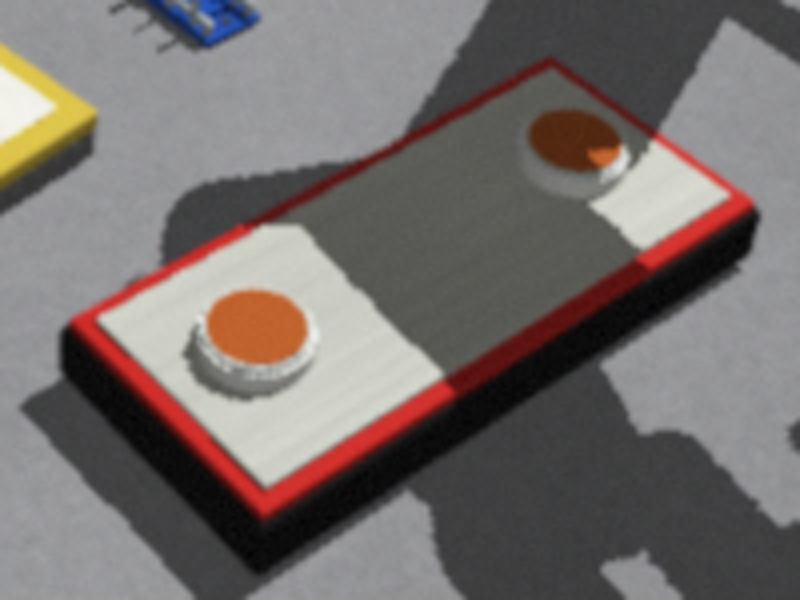

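View pics/crop_side0.png

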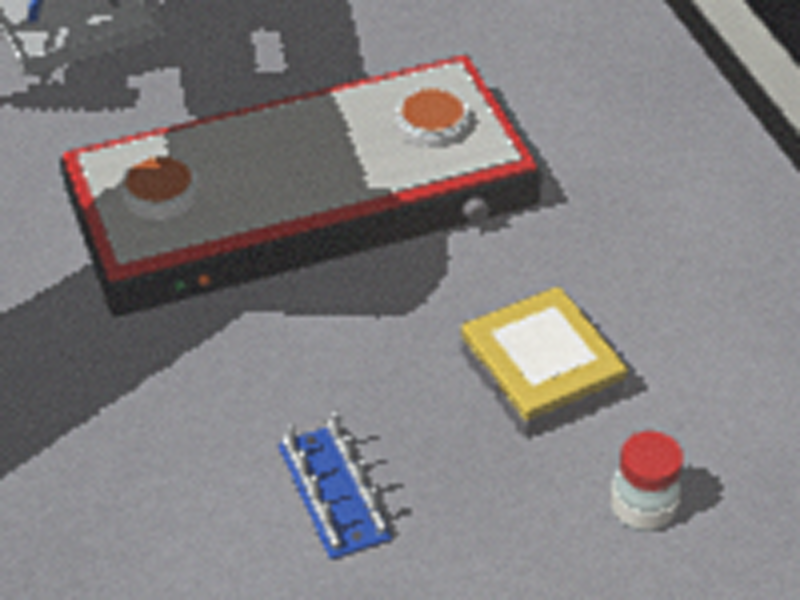

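Run:
```python
from h import *
S=load('scene0'); D=load('side0')
def tri(a,b):
    o1,d1=ray(S,*a); o2,d2=ray(D,*b); A=np.c_[d1,-d2]; t=np.linalg.lstsq(A,o2-o1,rcond=None)[0]
    p,q=o1+t[0]*d1,o2+t[1]*d2; return ((p+q)/2).round(4),round(np.linalg.norm(p-q)*1000,1)
print('dish offset views; check tri', tri((239.0,172.7),(288.4,309.1)))
print('a',tri((318.7,311.3),(277.6,126.9)),'b',tri((398.3,264.7),(209.,143.9)))
c=lambda x,y:(255+x/4-.4,230+y/4-.4)
e=lambda x,y:(170+x/4-.4,100+y/4-.4)
print('plate scene corners',[onz(S,*c(*p),.05).round(4) for p in((72,325),(262,517),(757,203),(550,58))])
print('plate side corners',[onz(D,*e(*p),.05).round(4) for p in((537,167),(467,57),(65,153),(110,275))])
f=lambda x,y:(260+x/8-.4,190+y/8-.4); g=lambda x,y:(225+x/8-.4,190+y/8-.4)
print('rack sc',[onz(S,*f(*p),.006).round(4) for p in((157,238),(375,407),(482,352),(255,188))])
print('rack sd',[onz(D,*g(*p),.006).round(4) for p in((118,170),(225,392),(347,347),(235,130))])
# pin tops
print('pins sc',[onz(S,*f(*p),.042).round(4) for p in((287,140),(335,170),(385,207),(435,243),(203,175),(256,200),(304,240),(352,278))])
print('pins sd',[onz(D,*g(*p),.042).round(4) for p in((228,110),(257,157),(284,205),(310,257),(141,135),(165,188),(188,237),(213,290))])
print('box sd',[onz(D,*e(*p),.035).round(4) for p in((462,327),(528,418),(627,370),(560,290))])
```

```text
dish offset views; check tri (array([ 0.4631, -0.2998,  0.015 ]), np.float64(2.4))
a (array([0.6606, 0.2788, 0.066 ]), np.float64(1.6)) b (array([0.4317, 0.279 , 0.0665]), np.float64(1.0))
plate scene corners [array([0.7236, 0.2124, 0.05  ]), array([0.724 , 0.3593, 0.05  ]), array([0.3733, 0.3609, 0.05  ]), array([0.3743, 0.2106, 0.05  ])]
plate side corners [array([0.7208, 0.2   , 0.05  ]), array([0.7209, 0.3492, 0.05  ]), array([0.3731, 0.3518, 0.05  ]), array([0.3729, 0.2046, 0.05  ])]
rack sc [array([ 0.4946, -0.0646,  0.006 ]), array([0.492, 0.043, 0.006]), array([0.4477, 0.0422, 0.006 ]), array([ 0.4522, -0.067 ,  0.006 ])]
rack sd [array([0.449 , 0.0374, 0.006 ]), array([ 0.4532, -0.0689,  0.006 ]), array([ 0.4989, -0.0662,  0.006 ]), array([0.4947, 0.0399, 0.006 ])]
pins sc [array([ 0.4586, -0.0442,  0.042 ]), array([ 0.4563, -0.0226,  0.042 ]), array([0.4559, 0.0017, 0.042 ]), array([0.4551, 0.0251, 0.042 ]), array([ 0.4918, -0.0452,  0.042 ]), array([ 0.4864, -0.0251,  0.042 ]), array([ 4.871e-01, -1.000e-04,  4.200e-02]), array([0.4872, 0.0235, 0.042 ])]
pins sd [array([0.487 , 0.0209, 0.042 ]), array([ 0.4894, -0.003 ,  0.042 ]), array([ 0.491 , -0.0264,  0.042 ]), array([ 0.4917, -0.0508,  0.042 ]), array([0.4548, 0.021 , 0.042 ]), array([ 0.4551, -0.0045,  0.042 ]), array([ 0.4557, -0.0277,  0.042 ]), array([ 0.4564, -0.0522,  0.042 ])]
box sd [array([0.6054, 0.0729, 0.035 ]), array([ 0.6163, -0.0256,  0.035 ]), array([ 0.7015, -0.0098,  0.035 ]), array([0.6891, 0.0817, 0.035 ])]
```

```bash
cat > p.py <<'E'
from h import *
from scipy.spatial.transform import Rotation as Ro
import json
def tool(tilt,yaw=0.):
    # tilt>0: body leans to +y (tool z toward -y); jaw axis = +x rotated by yaw
    t=np.radians(tilt); R=np.c_[[0,np.cos(t),-np.sin(t)],[1,0,0],[0,-np.sin(t),-np.cos(t)]].astype(float)
    return Ro.from_euler('z',yaw,degrees=True).as_matrix()@R
def plan(p,R,step=40,ang=8,frm=None):
    o=r.observe(); p0,R0=(o['ee_pos'],o['ee_rot']) if frm is None else frm
    d=R0.T@(np.asarray(p)-p0)*1000; w=Ro.from_matrix(R0.T@R).as_rotvec(degrees=True)
    n=int(max(1,np.ceil(np.linalg.norm(d)/step),np.ceil(np.linalg.norm(w)/ang)))
    print('clock',round(o['clock'],2),'at',o['ee_pos'].round(4),'total',d.round(1),w.round(1),'rows',n)
    for i in range(1,n+1):
        print('  ',i,(d*i/n).round(1).tolist(),(w*i/n).round(1).tolist())
def wrist(R,J1,f=108):
    M=(Ro.from_euler('z',J1,degrees=True)*Ro.from_euler('y',f,degrees=True)).as_matrix().T@R@Ro.from_euler('z',-90,degrees=True).as_matrix()
    return Ro.from_matrix(M).as_euler('ZYZ',degrees=True).round(1)
E
python3 - <<'E'
from p import *
o=r.observe(); print(wrist(o['ee_rot'],66.5))
for n,t,y,J in(('bench',35,0,-33),('bench',35,-30,-33),('rack',-55,2,0),('rack',55,2,0),('plate',-35,0,27),('plate',-35,30,27)):print(n,t,y,wrist(tool(t,y),J,105))
plan([.43,.1,.22],tool(0,0))
E
```

```text
[ 0.  72.1 -1.2]
bench 35 0 [-34.1  59.1 -19.2]
bench 35 -30 [-36.2  76.1   6.3]
rack -55 2 [ 55.6  83.1 -13.5]
rack 55 2 [-56.3  79.9  11.3]
plate -35 0 [35.2 62.4 13.8]
plate -35 30 [ 35.6  79.5 -11.1]
clock 0.15 at [0.2183 0.5315 0.2133] total [-359.8 -318.7   -6.3] [-0.1  0.  67.7] rows 13
   1 [-27.7, -24.5, -0.5] [-0.0, 0.0, 5.2]
   2 [-55.3, -49.0, -1.0] [-0.0, 0.0, 10.4]
   3 [-83.0, -73.6, -1.4] [-0.0, 0.0, 15.6]
   4 [-110.7, -98.1, -1.9] [-0.0, 0.0, 20.8]
   5 [-138.4, -122.6, -2.4] [-0.0, 0.0, 26.0]
   6 [-166.0, -147.1, -2.9] [-0.0, 0.0, 31.2]
   7 [-193.7, -171.6, -3.4] [-0.0, 0.0, 36.4]
   8 [-221.4, -196.1, -3.8] [-0.0, 0.0, 41.6]
   9 [-249.1, -220.7, -4.3] [-0.0, 0.0, 46.8]
   10 [-276.7, -245.2, -4.8] [-0.1, 0.0, 52.1]
   11 [-304.4, -269.7, -5.3] [-0.1, 0.0, 57.3]
   12 [-332.1, -294.2, -5.8] [-0.1, 0.0, 62.5]
   13 [-359.8, -318.7, -6.3] [-0.1, 0.0, 67.7]
```

Emit:
jog_arm([
  {"xyz": [-28, -25, 0], "turn": [0, 0, 5]},
  {"xyz": [-55, -49, 0], "turn": [0, 0, 10]},
  {"xyz": [-85, -75, 0], "turn": [0, 0, 16]},
  {"xyz": [-115, -102, 0], "turn": [0, 0, 22]},
  {"xyz": [-145, -128, 0], "turn": [0, 0, 28]},
])

```text
validation failed for argument at $.mo...
```

Run:
```python
from p import *
plan([.46,.05,.22],tool(0,0),45,8.2)
```

```text
clock 0.15 at [0.2183 0.5315 0.2133] total [-406.5 -353.6   -6.2] [-0.1  0.  67.7] rows 12
   1 [-33.9, -29.5, -0.5] [-0.0, 0.0, 5.6]
   2 [-67.8, -58.9, -1.0] [-0.0, 0.0, 11.3]
   3 [-101.6, -88.4, -1.6] [-0.0, 0.0, 16.9]
   4 [-135.5, -117.9, -2.1] [-0.0, 0.0, 22.6]
   5 [-169.4, -147.3, -2.6] [-0.0, 0.0, 28.2]
   6 [-203.3, -176.8, -3.1] [-0.0, 0.0, 33.8]
   7 [-237.1, -206.2, -3.6] [-0.0, 0.0, 39.5]
   8 [-271.0, -235.7, -4.1] [-0.0, 0.0, 45.1]
   9 [-304.9, -265.2, -4.7] [-0.1, 0.0, 50.7]
   10 [-338.8, -294.6, -5.2] [-0.1, 0.0, 56.4]
   11 [-372.6, -324.1, -5.7] [-0.1, 0.0, 62.0]
   12 [-406.5, -353.6, -6.2] [-0.1, 0.0, 67.7]
```

Every row needs the gripper value as well.

Emit:
jog_arm([
  {"xyz": [-28, -25, 0], "turn": [0, 0, 5], "gripper": 0},
  {"xyz": [-58, -50, 0], "turn": [0, 0, 10], "gripper": 0},
  {"xyz": [-90, -78, 0], "turn": [0, 0, 16], "gripper": 0},
  {"xyz": [-124, -108, 0], "turn": [0, 0, 22], "gripper": 0},
  {"xyz": [-158, -138, 0], "turn": [0, 0, 28], "gripper": 0},
])

```text
clock: 0.65
ee_pos: [0.3125, 0.3425, 0.2137]
ee_rot: [[-0.636, 0.772, -0.0], [0.772, 0.636, -0.0], [-0.0, -0.0, -1.0]]
force: [0.0, 0.1, 0.7]
grip_width: 0.0911
```

Run:
```python
from p import *
plan([.46,.05,.22],tool(0,0),45,8.2)
```

```text
clock 0.65 at [0.3125 0.3425 0.2137] total [-319.6  -72.1   -6.2] [-0.   0.  39.5] rows 8
   1 [-39.9, -9.0, -0.8] [-0.0, 0.0, 4.9]
   2 [-79.9, -18.0, -1.5] [-0.0, 0.0, 9.9]
   3 [-119.8, -27.0, -2.3] [-0.0, 0.0, 14.8]
   4 [-159.8, -36.0, -3.1] [-0.0, 0.0, 19.7]
   5 [-199.7, -45.1, -3.9] [-0.0, 0.0, 24.7]
   6 [-239.7, -54.1, -4.6] [-0.0, 0.0, 29.6]
   7 [-279.6, -63.1, -5.4] [-0.0, 0.0, 34.5]
   8 [-319.6, -72.1, -6.2] [-0.0, 0.0, 39.5]
```

Emit:
jog_arm([
  {"xyz": [-44, -10, -1], "turn": [0, 0, 8], "gripper": 0},
  {"xyz": [-88, -20, -2], "turn": [0, 0, 16], "gripper": 0},
  {"xyz": [-132, -30, -3], "turn": [0, 0, 24], "gripper": 0},
  {"xyz": [-176, -40, -4], "turn": [0, 0, 32], "gripper": 0},
  {"xyz": [-220, -50, -5], "turn": [0, 0, 39.5], "gripper": 0},
])

```text
clock: 1.15
ee_pos: [0.4145, 0.1412, 0.219]
ee_rot: [[0.003, 1.0, 0.0], [1.0, -0.003, 0.0], [0.0, 0.0, -1.0]]
force: [0.2, 0.7, -0.2]
grip_width: 0.0913
```

Run:
```python
from p import *
snap('wrist','w1')
plan([.462,-.25,.20],tool(35,0),45,8.2)
```

```text
clock 1.2 at [0.4175 0.1357 0.2191] total [-385.2   48.4   21.2] [ -0.  -34.7  -0.6] rows 9
   1 [-42.8, 5.4, 2.4] [-0.0, -3.9, -0.1]
   2 [-85.6, 10.8, 4.7] [-0.0, -7.7, -0.1]
   3 [-128.4, 16.1, 7.1] [-0.0, -11.6, -0.2]
   4 [-171.2, 21.5, 9.4] [-0.0, -15.4, -0.3]
   5 [-214.0, 26.9, 11.8] [-0.0, -19.3, -0.3]
   6 [-256.8, 32.3, 14.2] [-0.0, -23.1, -0.4]
   7 [-299.6, 37.6, 16.5] [-0.0, -27.0, -0.5]
   8 [-342.4, 43.0, 18.9] [-0.0, -30.9, -0.6]
   9 [-385.2, 48.4, 21.2] [-0.0, -34.7, -0.6]
```

View pics/w1.png

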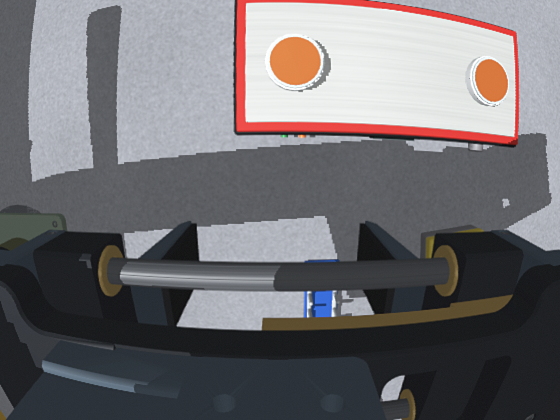

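The wrist view shows the plate with dish b at (295,62) and dish a at (490,80). The blue rack is visible between the fingers at (322,290). Continuing to the dish.

Emit:
jog_arm([
  {"xyz": [-43, 6, 2], "turn": [0, -4, 0], "gripper": 0},
  {"xyz": [-86, 11, 4], "turn": [0, -8, 0], "gripper": 0},
  {"xyz": [-129, 16, 6], "turn": [0, -12, 0], "gripper": 0},
  {"xyz": [-172, 22, 8], "turn": [0, -16, 0], "gripper": 0},
  {"xyz": [-215, 28, 10], "turn": [0, -20, 0], "gripper": 0},
])

```text
clock: 1.7
ee_pos: [0.4429, -0.0734, 0.209]
ee_rot: [[-0.003, 1.0, 0.001], [0.939, 0.004, -0.344], [-0.344, 0.0, -0.939]]
force: [1.0, 0.2, -0.6]
grip_width: 0.0914
```

Run:
```python
from p import *
s=snap('wrist','w2')
for p in((.462,-.301,.015),(.473,-.0125,.042)):print(proj(s,p,True))
plan([.462,-.25,.15],tool(35,0),45,8.2)
```

```text
(np.float64(289.58767821222466), np.float64(277.068845302972))
(np.float64(309.16835143767025), np.float64(77.93725921123311))
clock 1.75 at [ 0.4426 -0.077   0.2083] total [-141.8   19.1  115.1] [ -0.1 -14.5   0.2] rows 5
   1 [-28.4, 3.8, 23.0] [-0.0, -2.9, 0.0]
   2 [-56.7, 7.6, 46.0] [-0.0, -5.8, 0.1]
   3 [-85.1, 11.4, 69.0] [-0.0, -8.7, 0.1]
   4 [-113.4, 15.2, 92.1] [-0.0, -11.6, 0.2]
   5 [-141.8, 19.1, 115.1] [-0.1, -14.5, 0.2]
```

View pics/w2.png

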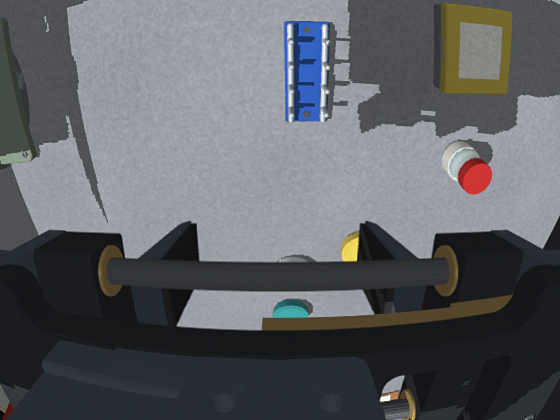

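The wrist view shows the rack from above, centred near (308,72), with the white dish hidden behind the crossbar at (295,262). I'll measure the rack here, then move on.

```bash
cat > rackm.py <<'E'
from h import *
def rack(s,roi):
    hsv=cv2.cvtColor(s['pixels'],cv2.COLOR_RGB2HSV); m=((abs(hsv[...,0].astype(int)-112)<12)&(hsv[...,1]>110)).astype(np.uint8)
    x0,y0,x1,y1=roi; k=np.zeros_like(m); k[y0:y1,x0:x1]=m[y0:y1,x0:x1]
    pts=np.argwhere(k)[:,::-1]; w=np.array([onz(s,u,v,.006,True)[:2] for u,v in pts])
    q=cv2.minAreaRect((w*1000).astype(np.float32)); return q,len(pts)
if __name__=='__main__':
    import sys
    s=load(sys.argv[1]); print(rack(s,tuple(map(int,sys.argv[2:6]))))
E
python3 rackm.py w2 270 10 345 130
python3 -c "
from h import *
s=load('w2');cv2.imwrite('pics/w2c.png',cv2.resize(s['pixels'][10:130,270:370],None,fx=5,fy=5,interpolation=cv2.INTER_CUBIC)[:,:,::-1])"
```

```text
(((473.3547668457031, -13.812137603759766), (45.465370178222656, 108.89141082763672), 1.3185739517211914), 3031)
```

View pics/w2c.png

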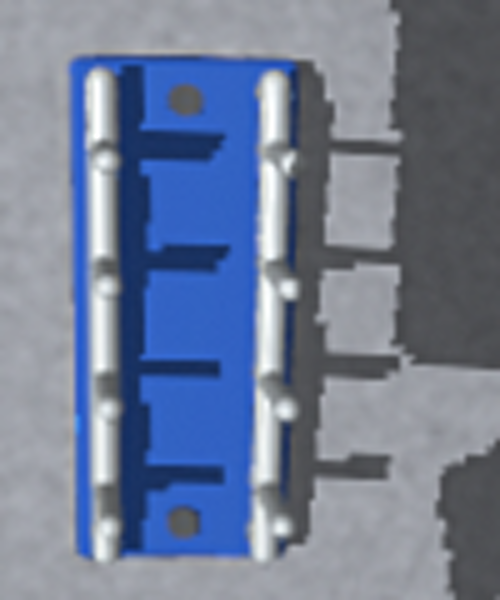

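Emit:
jog_arm([
  {"xyz": [-28, 4, 18], "turn": [0, -3, 0], "gripper": 0},
  {"xyz": [-57, 8, 36], "turn": [0, -6, 0], "gripper": 0},
  {"xyz": [-85, 12, 58], "turn": [0, -9, 0], "gripper": 0},
  {"xyz": [-113, 16, 80], "turn": [0, -12, 0], "gripper": 0},
  {"xyz": [-141, 19, 100], "turn": [0, -14.5, 0], "gripper": 0},
])

```text
clock: 2.25
ee_pos: [0.4623, -0.2394, 0.1623]
ee_rot: [[-0.004, 1.0, 0.002], [0.824, 0.004, -0.567], [-0.567, -0.001, -0.824]]
force: [0.2, -0.1, 0.9]
grip_width: 0.091
```

Run:
```python
from p import *
s=load('w2')
P=np.array([onz(s,270+x/5-.4,10+y/5-.4,.041,True)[:2]*1000 for x,y in((107,160),(109,287),(110,409),(108,527),(289,160),(289,288),(287,409),(284,525))]); print(P.round(1), P.mean(0), P[:4].mean(0),P[4:].mean(0))
d1=np.polyfit(P[:4,1],P[:4,0],1)[0]; d2=np.polyfit(P[4:,1],P[4:,0],1)[0]; print(np.degrees([d1,d2]))
s=snap('wrist','w3'); snap('scene','s3'); snap('side','d3')
print(proj(s,(.462,-.301,.015),True))
plan([.462,-.281,.051],tool(35,0),30,8.2)
plan([.462,-.310,.011],tool(35,0),30,8.2)
```

```text
[[455.6  21.7]
 [456.3  -2.5]
 [456.9 -26.3]
 [457.  -50.2]
 [488.6  22.9]
 [489.7  -1.6]
 [490.6 -25.4]
 [491.4 -49.1]] [473.28412967 -13.81407794] [456.46104338 -14.32560901] [490.10721597 -13.30254688]
[-1.11109986 -2.21713394]
(np.float64(276.2314129678127), np.float64(161.72686008910625))
clock 2.4 at [ 0.4614 -0.239   0.1619] total [ 28.1   0.9 115.2] [-0.1 -0.6  0.2] rows 4
   1 [7.0, 0.2, 28.8] [-0.0, -0.1, 0.0]
   2 [14.0, 0.5, 57.6] [-0.0, -0.3, 0.1]
   3 [21.0, 0.7, 86.4] [-0.1, -0.4, 0.1]
   4 [28.1, 0.9, 115.2] [-0.1, -0.6, 0.2]
clock 2.4 at [ 0.4614 -0.239   0.1619] total [ 26.8   1.  164.6] [-0.1 -0.6  0.2] rows 6
   1 [4.5, 0.2, 27.4] [-0.0, -0.1, 0.0]
   2 [8.9, 0.3, 54.9] [-0.0, -0.2, 0.1]
   3 [13.4, 0.5, 82.3] [-0.0, -0.3, 0.1]
   4 [17.8, 0.7, 109.7] [-0.1, -0.4, 0.1]
   5 [22.3, 0.8, 137.2] [-0.1, -0.5, 0.1]
   6 [26.8, 1.0, 164.6] [-0.1, -0.6, 0.2]
```

View pics/w3.png

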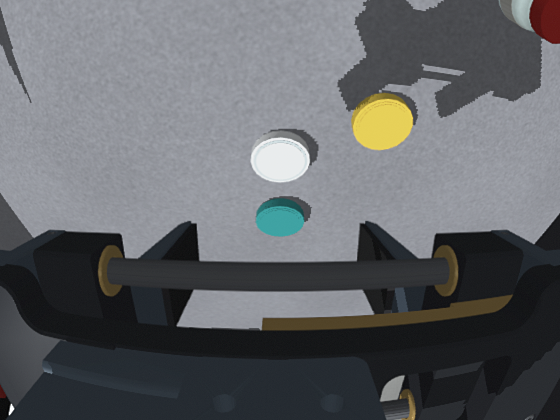

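View pics/d3.png

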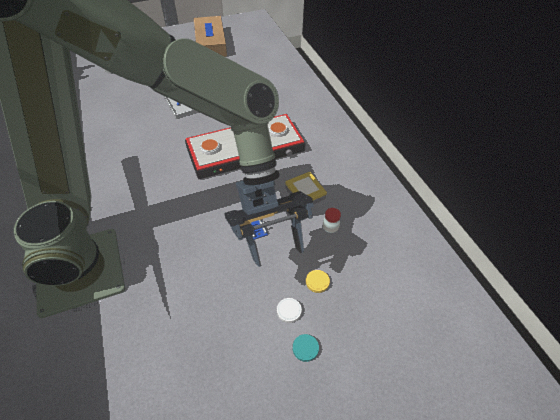

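The wrist view shows the white dish clear at (280,161), with turquoise at (280,217) and yellow at (383,124). Measuring it now.

Run:
```python
from p import *
s=load('w3'); hsv=cv2.cvtColor(s['pixels'],cv2.COLOR_RGB2HSV)
m=((hsv[...,1]<25)&(hsv[...,2]>205)).astype(np.uint8); m[:100]=0;m[200:]=0;m[:,:220]=0;m[:,330:]=0
pts=np.argwhere(m)[:,::-1]; w=np.array([onz(s,u,v,.015,True)[:2]*1000 for u,v in pts]).astype(np.float32)
print(len(pts),pts.min(0),pts.max(0),cv2.minEnclosingCircle(w),w.mean(0), cv2.fitEllipse(cv2.convexHull(w)))
```

```text
2044 [251 138] [309 181] ((465.3699645996094, -299.7472229003906), 29.772144317626953) [ 465.3541  -298.59476] ((465.4839172363281, -299.53082275390625), (58.215999603271484, 59.32067108154297), 74.22760009765625)
```

Emit:
jog_arm([
  {"xyz": [7, 3, 30], "turn": [0, -0.5, 0], "gripper": 0},
  {"xyz": [14, 3, 60], "turn": [0, -0.5, 0], "gripper": 0},
  {"xyz": [21, 3, 90], "turn": [0, -0.5, 0], "gripper": 0},
  {"xyz": [26, 3, 120], "turn": [0, -0.5, 0], "gripper": 0},
  {"xyz": [26, 3, 125], "turn": [0, -0.5, 0], "gripper": 0},
])

```text
clock: 2.9
ee_pos: [0.4641, -0.2876, 0.0433]
ee_rot: [[-0.005, 1.0, -0.002], [0.82, 0.003, -0.572], [-0.572, -0.004, -0.82]]
force: [-0.5, 0.0, 0.7]
grip_width: 0.0911
```

Run:
```python
from p import *
snap('side','d4');s=snap('wrist','w4')
plan([.4645,-.309,.012],tool(35,0),30,8.2)
print(r.observe()['force'])
```

```text
clock 3.0 at [ 0.4655 -0.2877  0.0455] total [ 1.8 -1.1 39.7] [ 0.1 -0.   0.2] rows 2
   1 [0.9, -0.5, 19.8] [0.0, -0.0, 0.1]
   2 [1.8, -1.1, 39.7] [0.1, -0.0, 0.2]
[-0.23952878 -0.72789558  0.58626011]
```

View pics/w4.png

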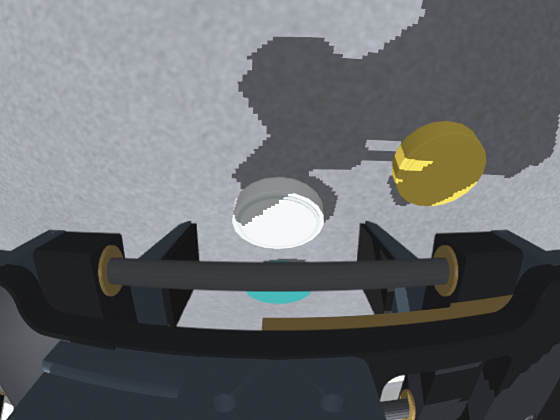

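The dish at (278,213) is centred between the fingers. Descending.

Emit:
jog_arm([
  {"xyz": [1, -1, 14], "turn": [0, 0, 0], "gripper": 0},
  {"xyz": [2, -1, 26], "turn": [0, 0, 0], "gripper": 0},
  {"xyz": [2, -1, 35], "turn": [0, 0, 0], "gripper": 0},
  {"xyz": [2, -1, 39], "turn": [0, 0, 0], "gripper": 0},
  {"xyz": [2, -1, 39], "turn": [0, 0, 0], "gripper": 0},
])

```text
clock: 3.5
ee_pos: [0.4649, -0.3088, 0.0129]
ee_rot: [[-0.002, 1.0, 0.002], [0.819, 0.003, -0.574], [-0.574, 0.001, -0.819]]
force: [-0.4, -0.3, -0.3]
grip_width: 0.0915
```

Run:
```python
from p import *
snap('side','d5');s=snap('wrist','w5')
plan([.4645,-.309,.012],tool(35,0),30,8.2)
print(r.observe()['force'])
```

```text
clock 3.6 at [ 0.4649 -0.3086  0.013 ] total [ 0.3 -0.4  1. ] [0.2 0.  0.1] rows 1
   1 [0.3, -0.4, 1.0] [0.2, 0.0, 0.1]
[-0.32216112 -0.00692831 -0.69285733]
```

View pics/w5.png

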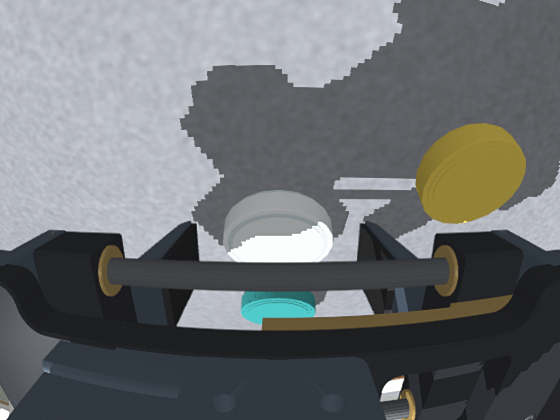

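Emit:
jog_arm([
  {"xyz": [0, 0, 1], "turn": [0, 0, 0], "gripper": 50},
  {"xyz": [0, 0, 1], "turn": [0, 0, 0], "gripper": 75},
  {"xyz": [0, 0, 1], "turn": [0, 0, 0], "gripper": 100},
  {"xyz": [0, 0, 1], "turn": [0, 0, 0], "gripper": 120},
  {"xyz": [0, 0, 1], "turn": [0, 0, 0], "gripper": 120},
], grip_force=15)

```text
clock: 4.1
ee_pos: [0.4645, -0.3093, 0.0116]
ee_rot: [[-0.002, 1.0, 0.002], [0.819, 0.003, -0.574], [-0.574, 0.0, -0.819]]
force: [-0.6, 0.5, 0.6]
grip_width: 0.0595
```

Emit:
jog_arm([
  {"xyz": [0, 0, 0], "turn": [0, 0, 0], "gripper": 120},
  {"xyz": [0, 0, 0], "turn": [0, 0, 0], "gripper": 120},
  {"xyz": [0, 0, 0], "turn": [0, 0, 0], "gripper": 120},
])

```text
clock: 4.4
ee_pos: [0.4645, -0.3093, 0.0116]
ee_rot: [[-0.002, 1.0, 0.002], [0.819, 0.003, -0.574], [-0.574, 0.0, -0.819]]
force: [-0.2, 0.6, 1.1]
grip_width: 0.0593
```

Run:
```python
from p import *
snap('side','d6');s=snap('wrist','w6')
o=r.observe();print(o['force'],o['grip_width'],o['ee_pos'],o['clock'])
```

```text
[-0.38108676  0.50463709  1.88111563] 0.05936273579942902 [ 0.46450281 -0.30928326  0.0115496 ] 4.5
```

View pics/w6.png

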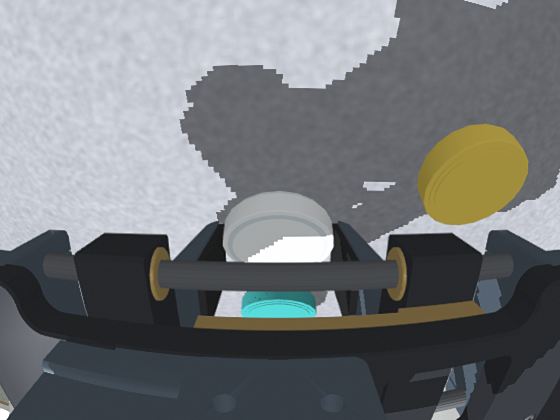

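Width is 59.3 mm, so the dish is gripped. Lifting 50 mm as a first check.

Emit:
jog_arm([
  {"xyz": [-3, 0, -4], "turn": [0, 0, 0], "gripper": 120},
  {"xyz": [-9, 0, -12], "turn": [0, 0, 0], "gripper": 120},
  {"xyz": [-17, 0, -25], "turn": [0, 0, 0], "gripper": 120},
  {"xyz": [-29, 0, -41], "turn": [0, 0, 0], "gripper": 120},
])

```text
clock: 4.9
ee_pos: [0.4638, -0.3093, 0.0617]
ee_rot: [[-0.004, 1.0, 0.0], [0.82, 0.003, -0.573], [-0.573, -0.002, -0.82]]
force: [0.9, -0.4, -0.0]
grip_width: 0.0595
```

Run:
```python
from p import *
s=snap('wrist','w7')
o=r.observe();print(o['force'],o['grip_width'],o['ee_pos'],o['clock'])
plan([.4645,-.2,.2],tool(0,0))
```

```text
[-0.2061973  -1.11401575  1.99421742] 0.059586922308441655 [ 0.46570029 -0.31024366  0.06531655] 4.95
clock 4.95 at [ 0.4657 -0.3102  0.0653] total [  12.7   -0.4 -173.6] [ 0.3 35.1  0.1] rows 5
   1 [2.5, -0.1, -34.7] [0.1, 7.0, 0.0]
   2 [5.1, -0.1, -69.4] [0.1, 14.0, 0.0]
   3 [7.6, -0.2, -104.2] [0.2, 21.1, 0.1]
   4 [10.2, -0.3, -138.9] [0.2, 28.1, 0.1]
   5 [12.7, -0.4, -173.6] [0.3, 35.1, 0.1]
```

View pics/w7.png

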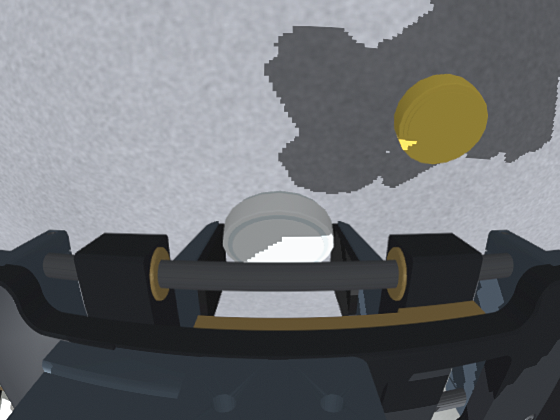

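The dish sits unchanged in the fingers. Next I lift and start the tilt.

Emit:
jog_arm([
  {"xyz": [2, 0, -20], "turn": [0, 4, 0], "gripper": 120},
  {"xyz": [4, 0, -45], "turn": [0, 10, 0], "gripper": 120},
  {"xyz": [6, 0, -75], "turn": [0, 17, 0], "gripper": 120},
  {"xyz": [9, 0, -105], "turn": [0, 24, 0], "gripper": 120},
  {"xyz": [12, 0, -135], "turn": [0, 31, 0], "gripper": 120},
])

```text
clock: 5.45
ee_pos: [0.4643, -0.2212, 0.1672]
ee_rot: [[-0.004, 1.0, 0.002], [0.998, 0.004, -0.065], [-0.065, 0.002, -0.998]]
force: [-0.0, -0.7, -1.1]
grip_width: 0.0594
```

Run:
```python
from p import *
R=tool(-55,1.7); c=np.array([.4733,-.0138,.20]); tip=c-R@np.array([.010,0,-.002])
print(tip); plan(tip,R,30,7.5)
```

```text
[ 0.47342156 -0.01789566  0.19066133]
clock 5.45 at [ 0.4643 -0.2212  0.1672] total [201.3   9.9 -36.6] [ 0.8 58.7 -1.3] rows 8
   1 [25.2, 1.2, -4.6] [0.1, 7.3, -0.2]
   2 [50.3, 2.5, -9.2] [0.2, 14.7, -0.3]
   3 [75.5, 3.7, -13.7] [0.3, 22.0, -0.5]
   4 [100.7, 5.0, -18.3] [0.4, 29.4, -0.7]
   5 [125.8, 6.2, -22.9] [0.5, 36.7, -0.8]
   6 [151.0, 7.4, -27.5] [0.6, 44.0, -1.0]
   7 [176.2, 8.7, -32.1] [0.7, 51.4, -1.2]
   8 [201.3, 9.9, -36.6] [0.8, 58.7, -1.3]
```

Emit:
jog_arm([
  {"xyz": [25, 1, -5], "turn": [0, 7, 0], "gripper": 120},
  {"xyz": [50, 2, -9], "turn": [0.2, 14.5, -0.3], "gripper": 120},
  {"xyz": [75, 4, -14], "turn": [0.3, 22, -0.5], "gripper": 120},
  {"xyz": [100, 5, -18], "turn": [0.4, 29.5, -0.7], "gripper": 120},
  {"xyz": [125, 6, -23], "turn": [0.5, 36.5, -0.8], "gripper": 120},
])

```text
clock: 5.95
ee_pos: [0.47, -0.0957, 0.18]
ee_rot: [[-0.013, 1.0, -0.013], [0.841, 0.018, 0.541], [0.541, -0.004, -0.841]]
force: [-0.9, -0.1, -0.6]
grip_width: 0.0593
```

Run:
```python
from p import *
snap('wrist','w8')
R=tool(-55,1.7); c=np.array([.4733,-.0138,.15]); tip=c-R@np.array([.010,0,-.002])
print(tip); plan(tip,R,25,7.5); print(r.observe()['qpos'].round(1))
```

```text
[ 0.47342156 -0.01789566  0.14066133]
clock 6.0 at [ 0.4692 -0.0944  0.1785] total [43.4  5.9 73.4] [ 0.2 21.9 -0.9] rows 4
   1 [10.9, 1.5, 18.3] [0.0, 5.5, -0.2]
   2 [21.7, 2.9, 36.7] [0.1, 11.0, -0.4]
   3 [32.6, 4.4, 55.0] [0.1, 16.4, -0.6]
   4 [43.4, 5.9, 73.4] [0.2, 21.9, -0.9]
[-31.5  20.3 100.6  27.6  80.  -42.4]
```

View pics/w8.png

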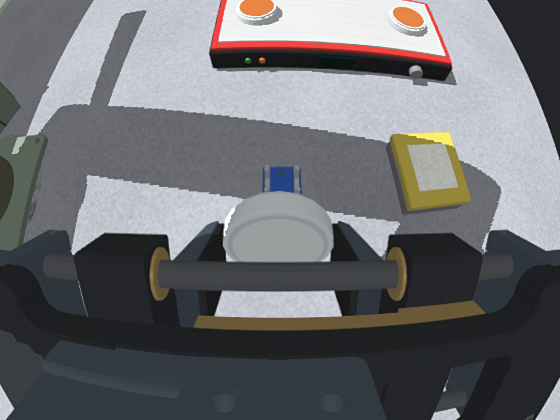

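The dish is still seated at (278,225) and the rack is ahead at (282,180).

Emit:
jog_arm([
  {"xyz": [11, 1, 18], "turn": [0, 5.5, -0.2], "gripper": 120},
  {"xyz": [22, 3, 36], "turn": [0, 11, -0.4], "gripper": 120},
  {"xyz": [33, 4, 55], "turn": [0, 16.5, -0.6], "gripper": 120},
  {"xyz": [43, 6, 73], "turn": [0, 22, -0.9], "gripper": 120},
  {"xyz": [43, 6, 73], "turn": [0, 22, -0.9], "gripper": 120},
])

```text
clock: 6.5
ee_pos: [0.4726, -0.0199, 0.1382]
ee_rot: [[-0.016, 1.0, -0.026], [0.579, 0.03, 0.815], [0.815, -0.002, -0.579]]
force: [0.1, 0.5, -0.4]
grip_width: 0.0593
```

Run:
```python
from p import *
snap('wrist','w9');S=snap('scene','s9');D=snap('side','d9')
o=r.observe();print(o['force'],o['grip_width'],o['ee_pos'],o['clock'],o['qpos'].round(1)); c=o['ee_pos']+o['ee_rot']@np.array([.01,0,-.002]); print('dish est',c, o['ee_rot'].round(3).tolist())
for s,f in((S,'s9'),(D,'d9')):
    u,v=map(int,proj(s,(.473,-.014,.10))); print(f,u,v)
    cv2.imwrite(f'pics/{f}c.png',cv2.resize(s['pixels'][v-50:v+50,u-65:u+65],None,fx=6,fy=6,interpolation=cv2.INTER_CUBIC)[:,:,::-1])
```

```text
[ 0.32070514 -0.67000442  0.08304084] 0.05948295226706755 [ 0.4746039  -0.02101887  0.14159365] 6.65 [-32.5  29.6 106.4  42.6  84.  -55.1]
dish est [ 0.47441566 -0.01681552  0.15088323] [[-0.023, 1.0, -0.02], [0.583, 0.03, 0.812], [0.812, 0.007, -0.583]]
s9 299 196
d9 251 200
```

View pics/s9c.png

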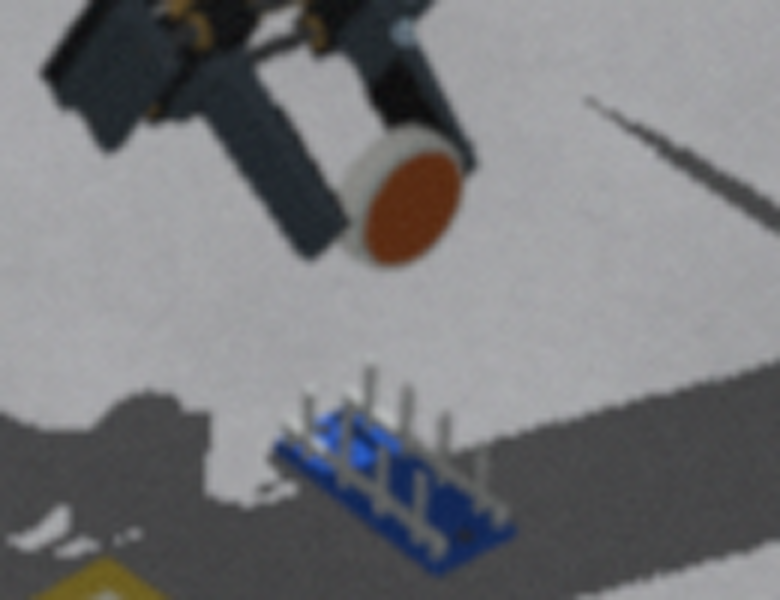

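View pics/d9c.png

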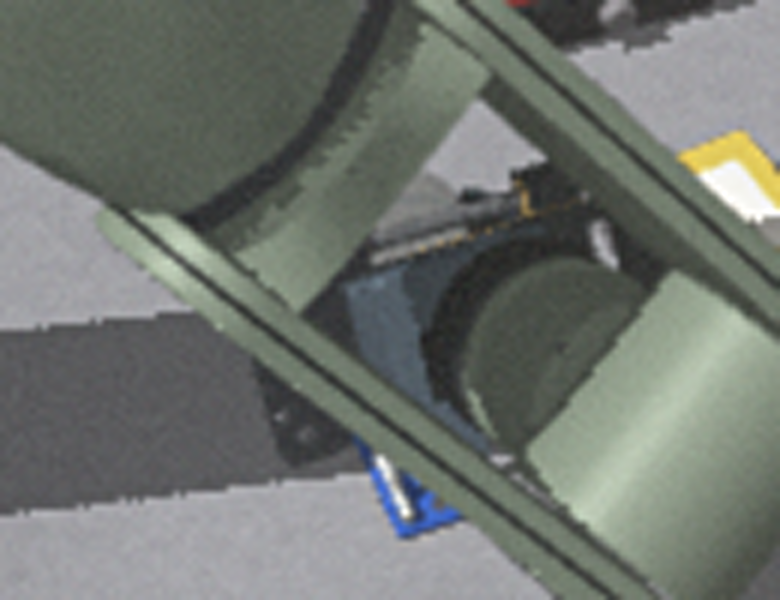

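View pics/w9.png

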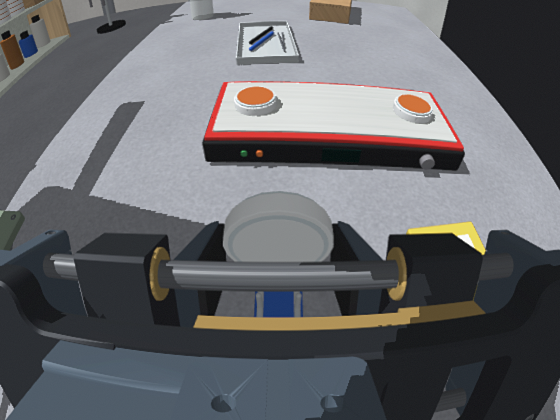

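Run:
```python
from p import *
o=r.observe(); R=o['ee_rot']; n=R@np.array([-.574,0,-.819]); print('lid normal',n.round(4))
s=load('s9'); hsv=cv2.cvtColor(s['pixels'],cv2.COLOR_RGB2HSV)
m=((hsv[...,0]<14)&(hsv[...,1]>130)).astype(np.uint8); x0,y0=290,165; k=np.zeros_like(m); k[y0:200,x0:315]=m[y0:200,x0:315]
cs=max(cv2.findContours(k,cv2.RETR_EXTERNAL,cv2.CHAIN_APPROX_NONE)[0],key=cv2.contourArea); e=cv2.fitEllipse(cs); print(e)
c=o['ee_pos']+R@np.array([.01,0,-.002])
oo,d=ray(s,*e[0]); t=(c[0]-oo[0])/d[0]; P=oo+t*d; print('agar face ctr @x',P, 'dish centre', P+n*.0075, 'fk est',c)
print('proj of fk agar centre',proj(s,c-n*.0075), 'rack pin-top mean in scene', proj(s,(.4733,-.0138,.041)))
# scene bias: pins measured earlier in scene
f=lambda x,y:(260+x/8-.4,190+y/8-.4)
P=np.mean([f(*p) for p in((287,140),(335,170),(385,207),(435,243),(203,175),(256,200),(304,240),(352,278))],0);print('seen',P)
```

```text
lid normal [ 0.0299 -0.9996  0.0113]
((302.32171630859375, 180.22787475585938), (11.137036323547363, 19.094518661499023), 33.78949737548828)
agar face ctr @x [ 0.47441566 -0.00438197  0.15200152] dish centre [ 0.47464006 -0.01187901  0.15208656] fk est [ 0.47441566 -0.01681552  0.15088323]
proj of fk agar centre (np.float64(301.06361559947976), np.float64(179.6918690047061)) rack pin-top mean in scene (np.float64(298.43521423714554), np.float64(215.25230000925677))
seen [299.553125 215.428125]
```

Scene and forward kinematics agree to about 0.2 px on the dish-to-rack offset. Moving to just above the pins.

Run:
```python
from p import *
R=tool(-55,1.7); c=np.array([.4733,-.0138,.078]); tip=c-R@np.array([.010,0,-.002])
plan(tip,R,15,7.5)
```

```text
clock 6.65 at [ 0.4746 -0.021   0.1416] total [-57.4  -1.6  45.1] [0.2 0.7 0.3] rows 5
   1 [-11.5, -0.3, 9.0] [0.0, 0.1, 0.1]
   2 [-23.0, -0.6, 18.0] [0.1, 0.3, 0.1]
   3 [-34.4, -0.9, 27.1] [0.1, 0.4, 0.2]
   4 [-45.9, -1.3, 36.1] [0.2, 0.5, 0.3]
   5 [-57.4, -1.6, 45.1] [0.2, 0.7, 0.3]
```

Emit:
jog_arm([
  {"xyz": [-14, -0.5, 11], "turn": [0, 0.3, 0.1], "gripper": 120},
  {"xyz": [-29, -1, 23], "turn": [0.1, 0.7, 0.2], "gripper": 120},
  {"xyz": [-45, -1.6, 35], "turn": [0.2, 0.7, 0.3], "gripper": 120},
  {"xyz": [-57.5, -1.6, 45], "turn": [0.2, 0.7, 0.3], "gripper": 120},
  {"xyz": [-57.5, -1.6, 45], "turn": [0.2, 0.7, 0.3], "gripper": 120},
])

```text
clock: 7.15
ee_pos: [0.4723, -0.0169, 0.0667]
ee_rot: [[-0.014, 1.0, -0.026], [0.57, 0.03, 0.821], [0.822, -0.003, -0.57]]
force: [-0.2, -0.1, 0.8]
grip_width: 0.0596
```

```bash
cat > look.py <<'E'
import sys
from p import *
S=snap('scene',sys.argv[1]); o=r.observe(); R=o['ee_rot']
c=o['ee_pos']+R@np.array([.01,0,-.002]); n=R@np.array([-.574,0,-.819])
print(o['clock'],'dish est',c.round(4),'normal',n.round(3),'force',o['force'].round(2),'w',o['grip_width'])
print('proj agar', np.round(proj(S,c-n*.0075),1),'tau',o['wrist_torque'].round(3))
u,v=map(int,proj(S,(.473,-.014,.06)))
cv2.imwrite(f'pics/{sys.argv[1]}c.png',cv2.resize(S['pixels'][v-30:v+30,u-40:u+40],None,fx=10,fy=10,interpolation=cv2.INTER_CUBIC)[:,:,::-1])
hsv=cv2.cvtColor(S['pixels'],cv2.COLOR_RGB2HSV)
m=((hsv[...,0]<14)&(hsv[...,1]>130)).astype(np.uint8); k=np.zeros_like(m); k[v-40:v+30,u-40:u+40]=m[v-40:v+30,u-40:u+40]
cs=max(cv2.findContours(k,cv2.RETR_EXTERNAL,cv2.CHAIN_APPROX_NONE)[0],key=cv2.contourArea); print(cv2.fitEllipse(cs))
E
python3 look.py s10
python3 - <<'E'
from p import *
R=tool(-55,1.7); c=np.array([.4733,-.0138,.0435]); tip=c-R@np.array([.010,0,-.002])
plan(tip,R,10,7.5)
E
```

```text
7.2 dish est [ 0.4727 -0.013   0.0772] normal [ 0.03  -1.    -0.005] force [ 0.94  0.62 -0.43] w 0.05958843284410051
proj agar [301.4 205.1] tau [-0.569  0.012  0.035]
((302.4389953613281, 205.11451721191406), (10.327375411987305, 18.342588424682617), 34.56119918823242)
clock 7.2 at [ 0.4728 -0.017   0.0678] total [-28.1   0.7  18.5] [-0.  -0.2 -0.1] rows 4
   1 [-7.0, 0.2, 4.6] [-0.0, -0.1, -0.0]
   2 [-14.1, 0.3, 9.2] [-0.0, -0.1, -0.0]
   3 [-21.1, 0.5, 13.8] [-0.0, -0.2, -0.1]
   4 [-28.1, 0.7, 18.5] [-0.0, -0.2, -0.1]
```

View pics/s10c.png

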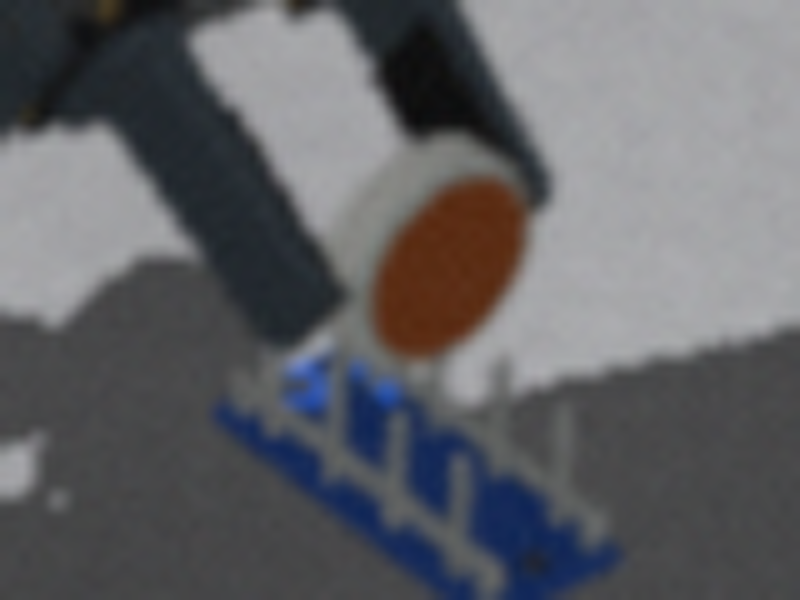

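Agar centre sits at (302.4,205.1), about +1.0 px from the prediction, which matches the rack's bias. Entering the slot slowly.

Emit:
jog_arm([
  {"xyz": [-5, 0.2, 3.2], "turn": [0, 0, 0], "gripper": 120},
  {"xyz": [-10, 0.4, 6.4], "turn": [0, 0, 0], "gripper": 120},
  {"xyz": [-15, 0.6, 9.6], "turn": [0, 0, 0], "gripper": 120},
  {"xyz": [-15, 0.6, 9.6], "turn": [0, 0, 0], "gripper": 120},
])

```text
clock: 7.6
ee_pos: [0.4735, -0.0178, 0.0499]
ee_rot: [[-0.016, 1.0, -0.025], [0.57, 0.029, 0.821], [0.821, -0.001, -0.57]]
force: [0.2, 0.3, 0.2]
grip_width: 0.0596
```

```bash
python3 look.py s11
```

```text
7.65 dish est [ 0.4734 -0.0137  0.0596] normal [ 0.029 -1.    -0.004] force [-0.54 -0.43 -0.3 ] w 0.05993132011738936
proj agar [300.7 210.8] tau [-0.629  0.078  0.048]
((301.5191955566406, 210.91763305664062), (10.239773750305176, 18.521541595458984), 34.126121520996094)
```

View pics/s11c.png

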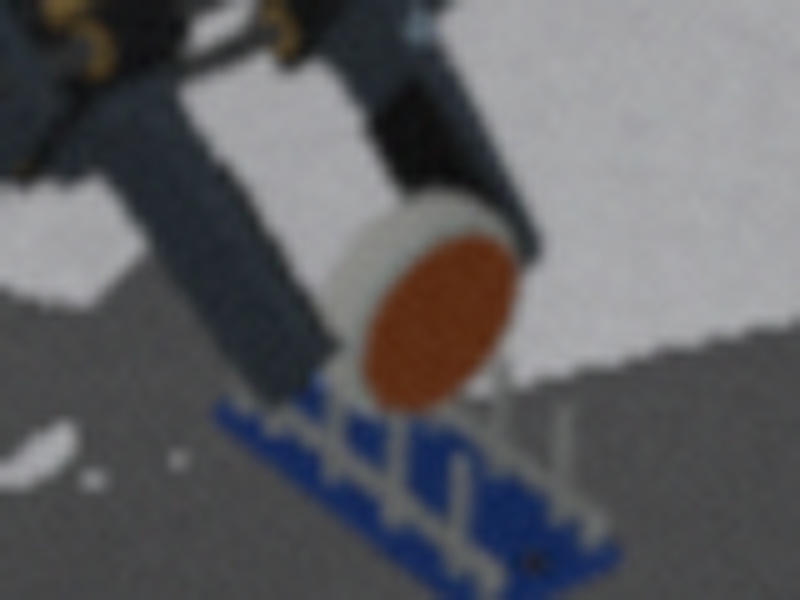

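No contact force and the dish has entered the middle slot. Lowering to the rails.

Emit:
jog_arm([
  {"xyz": [-4.1, 0, 2.9], "turn": [0, 0, 0], "gripper": 120},
  {"xyz": [-8.2, 0, 5.7], "turn": [0, 0, 0], "gripper": 120},
  {"xyz": [-12, 0, 8.3], "turn": [0, 0, 0], "gripper": 120},
  {"xyz": [-13.5, 0, 9.4], "turn": [0, 0, 0], "gripper": 120},
  {"xyz": [-13.5, 0, 9.4], "turn": [0, 0, 0], "gripper": 120},
])

```text
clock: 8.15
ee_pos: [0.4735, -0.0177, 0.0338]
ee_rot: [[-0.016, 1.0, -0.025], [0.57, 0.03, 0.821], [0.822, -0.001, -0.57]]
force: [-0.4, -0.2, -0.5]
grip_width: 0.0596
```

```bash
python3 look.py s12
```

```text
8.2 dish est [ 0.4735 -0.0137  0.0432] normal [ 0.029 -1.    -0.004] force [ 0.07 -0.08 -0.39] w 0.059146506098836746
proj agar [300.4 216. ] tau [-0.609  0.053 -0.   ]
((301.48614501953125, 215.63270568847656), (10.055588722229004, 17.441102981567383), 32.880821228027344)
```

View pics/s12c.png

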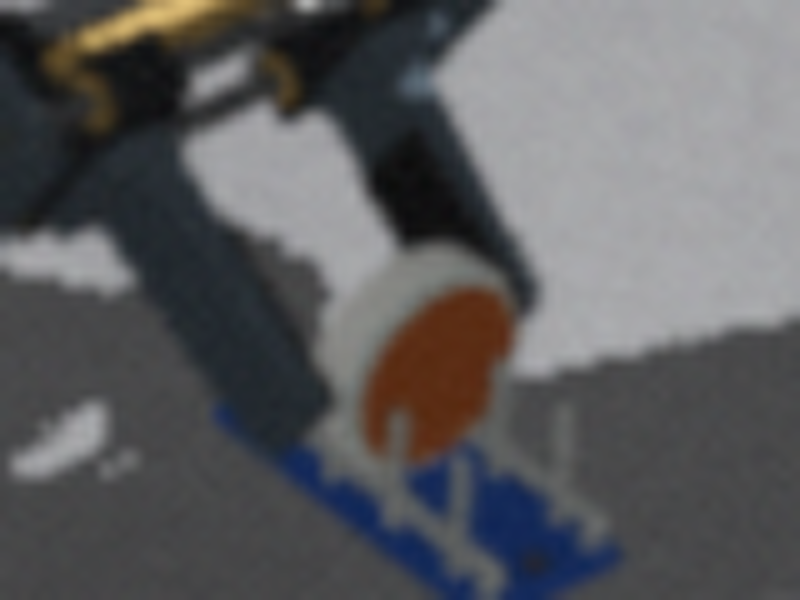

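Emit:
jog_arm([
  {"xyz": [-0.6, 0, 0.4], "turn": [0, 0, 0], "gripper": 120},
  {"xyz": [-0.6, 0, 0.4], "turn": [0, 0, 0], "gripper": 85},
  {"xyz": [-0.6, 0, 0.4], "turn": [0, 0, 0], "gripper": 75},
  {"xyz": [-0.6, 0, 0.4], "turn": [0, 0, 0], "gripper": 50},
  {"xyz": [-0.6, 0, 0.4], "turn": [0, 0, 0], "gripper": 0},
])

```text
clock: 8.7
ee_pos: [0.4737, -0.0178, 0.0333]
ee_rot: [[-0.017, 1.0, -0.024], [0.57, 0.029, 0.821], [0.821, -0.0, -0.571]]
force: [0.2, 0.4, 0.1]
grip_width: 0.0776
```

```bash
python3 look.py s13
python3 - <<'E'
from p import *
snap('wrist','w13')
E
```

```text
8.75 dish est [ 0.4735 -0.0138  0.0426] normal [ 0.029 -1.    -0.004] force [ 0.11 -0.43  0.87] w 0.08138256290872381
proj agar [300.4 216.2] tau [-0.472  0.002  0.009]
((301.69000244140625, 215.67283630371094), (9.761889457702637, 17.4038028717041), 32.28623580932617)
```

View pics/s13c.png

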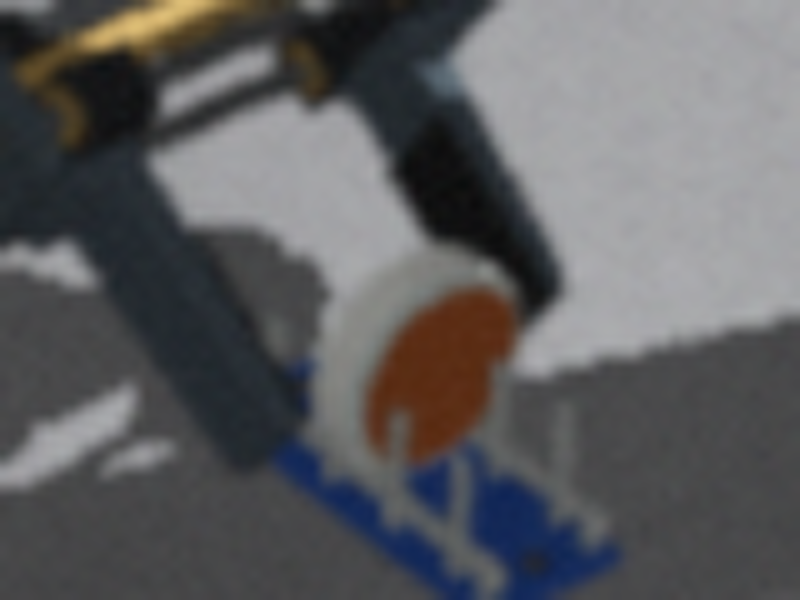

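View pics/w13.png

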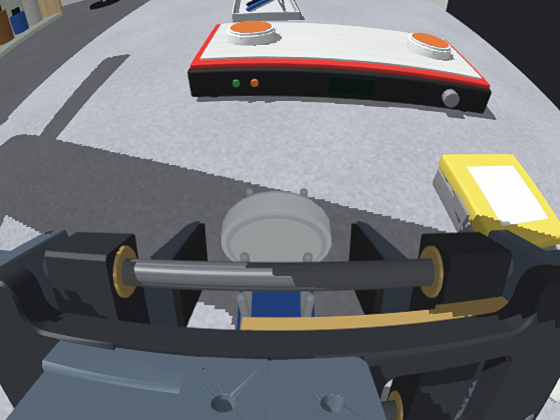

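The dish now stands free in the middle slot (agar at 445,375 in the crop). Its pins show either side, and the fingers are clear. I'll pivot the open gripper around it.

```bash
cat > piv.py <<'E'
from p import *
def path(D,yaw,t0,t1,off0,off1,T0,T1,step=8,n=5):
    """rows from current measured pose: tilt t(T0..T1 fraction)"""
    o=r.observe(); p0,R0=o['ee_pos'],o['ee_rot']
    print('clock',o['clock'],p0.round(4))
    for i in range(1,n+1):
        f=T0+(T1-T0)*i/n; t=t0+(t1-t0)*f; off=np.array(off0)+(np.array(off1)-off0)*f
        R=tool(t,yaw); p=np.array(D)-R@off
        print((R0.T@(p-p0)*1000).round(1).tolist(),Ro.from_matrix(R0.T@R).as_rotvec(degrees=True).round(1).tolist(),p.round(3),round(t,1))
E
python3 - <<'E'
from piv import *
path([.4735,-.0138,.0425],1.7,-55,55,[.01,0,-.002],[-.01,0,-.002],0,.34)
E
```

```text
clock 8.8 [ 0.4736 -0.0178  0.0333]
[1.0, -0.0, -1.1] [-0.0, -7.7, -0.0] [ 0.474 -0.018  0.035] -47.5
[2.3, -0.0, -1.9] [-0.0, -15.2, -0.0] [ 0.474 -0.018  0.036] -40.0
[3.6, -0.0, -2.4] [-0.0, -22.6, -0.0] [ 0.474 -0.018  0.038] -32.6
[4.9, -0.0, -2.5] [-0.0, -30.1, -0.0] [ 0.474 -0.017  0.039] -25.1
[6.1, -0.0, -2.3] [-0.0, -37.6, -0.0] [ 0.474 -0.016  0.04 ] -17.6
```

Emit:
jog_arm([
  {"xyz": [1, 0, -1], "turn": [0, -6, 0], "gripper": 0},
  {"xyz": [2.3, 0, -2], "turn": [0, -14, 0], "gripper": 0},
  {"xyz": [3.6, 0, -2.4], "turn": [0, -22, 0], "gripper": 0},
  {"xyz": [4.9, 0, -2.5], "turn": [0, -30, 0], "gripper": 0},
  {"xyz": [6.1, 0, -2.3], "turn": [0, -37.5, 0], "gripper": 0},
])

```text
clock: 9.3
ee_pos: [0.474, -0.0165, 0.0406]
ee_rot: [[-0.028, 1.0, -0.007], [0.954, 0.029, 0.299], [0.299, 0.002, -0.954]]
force: [-2.0, 0.1, -0.7]
grip_width: 0.0911
```

Run:
```python
from piv import *
path([.4735,-.0138,.0425],1.7,-55,55,[.01,0,-.002],[-.01,0,-.002],.34,.70)
o=r.observe();print(o['force'],o['grip_width'],o['ee_rot'].round(3).tolist())
```

```text
clock 9.3 [ 0.474  -0.0165  0.0406]
[1.1, -0.4, 0.8] [0.1, -7.7, -0.0] [ 0.474 -0.015  0.04 ] -9.7
[2.3, -0.4, 0.9] [0.1, -15.6, -0.0] [ 0.474 -0.014  0.04 ] -1.8
[3.4, -0.4, 1.3] [0.1, -23.6, -0.1] [ 0.473 -0.013  0.04 ] 6.2
[4.3, -0.4, 2.1] [0.1, -31.5, -0.1] [ 0.473 -0.012  0.04 ] 14.1
[4.9, -0.4, 3.1] [0.1, -39.4, -0.1] [ 0.473 -0.011  0.039] 22.0
[-1.96549514  0.12567556 -0.68106723] 0.09113257450617936 [[-0.028, 1.0, -0.007], [0.954, 0.029, 0.299], [0.299, 0.002, -0.954]]
```

Emit:
jog_arm([
  {"xyz": [1.1, -0.4, 0.8], "turn": [0, -8, 0], "gripper": 0},
  {"xyz": [2.3, -0.4, 0.9], "turn": [0, -16, 0], "gripper": 0},
  {"xyz": [3.4, -0.4, 1.3], "turn": [0, -24, 0], "gripper": 0},
  {"xyz": [4.3, -0.4, 2.1], "turn": [0, -32, 0], "gripper": 0},
  {"xyz": [4.9, -0.4, 3.1], "turn": [0, -39.5, 0], "gripper": 0},
])

```text
clock: 9.8
ee_pos: [0.473, -0.0108, 0.039]
ee_rot: [[-0.027, 1.0, 0.01], [0.937, 0.029, -0.348], [-0.348, 0.0, -0.937]]
force: [-1.0, -0.5, -0.3]
grip_width: 0.0914
```

Run:
```python
from piv import *
path([.4735,-.0138,.0425],1.7,-55,55,[.01,0,-.002],[-.01,0,-.002],.70,1)
o=r.observe();print(o['force'],o['grip_width'],o['ee_rot'].round(3).tolist(),o['qpos'].round())
```

```text
clock 9.8 [ 0.473  -0.0108  0.039 ]
[0.8, 0.4, 0.5] [-0.0, -8.2, -0.1] [ 0.473 -0.01   0.038] 28.6
[1.6, 0.4, 1.4] [-0.0, -14.8, -0.1] [ 0.473 -0.01   0.037] 35.2
[2.3, 0.4, 2.5] [-0.0, -21.4, -0.1] [ 0.473 -0.009  0.036] 41.8
[2.8, 0.4, 3.7] [-0.0, -28.0, -0.1] [ 0.473 -0.009  0.035] 48.4
[3.0, 0.4, 5.2] [-0.0, -34.6, -0.1] [ 0.473 -0.01   0.033] 55.0
[-0.99214684 -0.47727103 -0.33151178] 0.09140203762343094 [[-0.027, 1.0, 0.01], [0.937, 0.029, -0.348], [-0.348, 0.0, -0.937]] [ 11.  23. 117. -28.  48.  30.]
```

Emit:
jog_arm([
  {"xyz": [0.8, 0.4, 0.5], "turn": [0, -7.5, 0], "gripper": 0},
  {"xyz": [1.6, 0.4, 1.4], "turn": [0, -15, 0], "gripper": 0},
  {"xyz": [2.3, 0.4, 2.5], "turn": [0, -22, 0], "gripper": 0},
  {"xyz": [2.8, 0.4, 3.7], "turn": [0, -28.5, 0], "gripper": 0},
  {"xyz": [3, 0.4, 5.2], "turn": [0, -34.6, 0], "gripper": 0},
])

```text
clock: 10.3
ee_pos: [0.4731, -0.0089, 0.0321]
ee_rot: [[-0.019, 1.0, 0.024], [0.574, 0.03, -0.818], [-0.818, -0.002, -0.575]]
force: [0.3, 0.4, 0.2]
grip_width: 0.0914
```

Emit:
jog_arm([
  {"xyz": [0, 0, 0], "turn": [0, 0, 0], "gripper": 0},
])

```text
clock: 10.4
ee_pos: [0.4723, -0.0083, 0.0296]
ee_rot: [[-0.025, 0.999, 0.022], [0.576, 0.032, -0.817], [-0.817, -0.008, -0.577]]
force: [0.4, -0.8, 0.2]
grip_width: 0.0911
```

Run:
```python
from piv import *
path([.4735,-.0138,.0425],1.7,-55,55,[.01,0,-.002],[-.01,0,-.002],.99,1,n=1)
o=r.observe();print(o['force'],o['grip_width'],o['ee_rot'].round(3).tolist(),o['qpos'].round())
for n in('wrist','side','scene'): snap(n,n[0]+'14')
s=load('s14');u,v=map(int,proj(s,(.473,-.014,.06)))
a=cv2.resize(s['pixels'][v-40:v+40,u-40:u+40],(400,400),interpolation=cv2.INTER_CUBIC)
# side (clobbers scene name 's'): latest file is scene
cv2.imwrite('pics/s14c.png',a[:,:,::-1])
D=snap('side','d14');u,v=map(int,proj(D,(.473,-.014,.05)))
cv2.imwrite('pics/d14c.png',cv2.resize(D['pixels'][v-40:v+40,u-40:u+40],(480,480),interpolation=cv2.INTER_CUBIC)[:,:,::-1])
```

```text
clock 10.4 [ 0.4723 -0.0083  0.0296]
[-3.7, 1.0, -0.8] [-0.2, -0.2, 0.4] [ 0.473 -0.01   0.033] 55.0
[ 0.35327638 -0.7870979   0.21039457] 0.0911318030992083 [[-0.025, 0.999, 0.022], [0.576, 0.032, -0.817], [-0.817, -0.008, -0.577]] [ 29.  38. 114. -51.  70.  64.]
```

View pics/s14c.png

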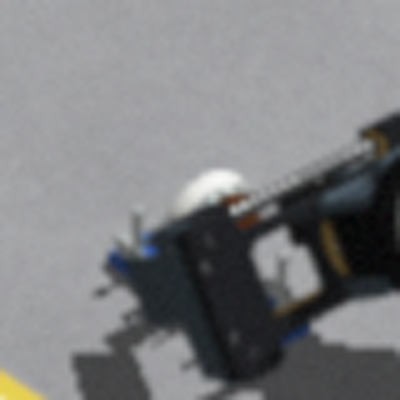

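View pics/d14c.png

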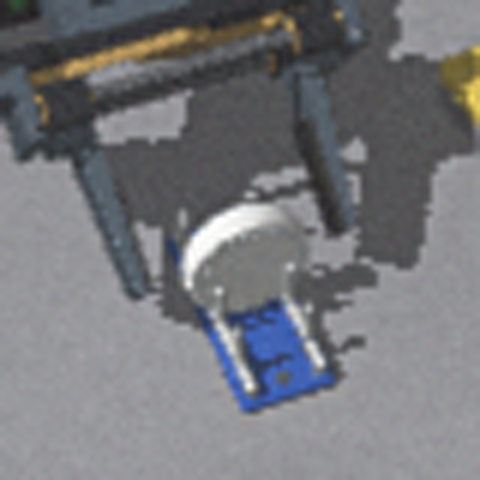

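View pics/w14.png

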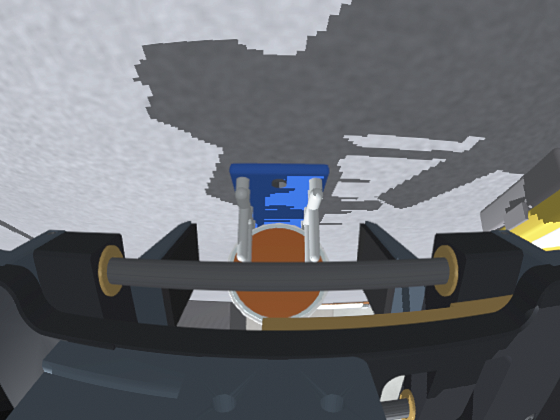

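The dish stands upright between the fingers: the lid shows in the side crop at (245,265) and the agar in the wrist view at (278,272). Trimming the pose, then gripping.

Emit:
jog_arm([
  {"xyz": [0, 0, 0], "turn": [0, 0, 0], "gripper": 0},
])

```text
clock: 10.7
ee_pos: [0.473, -0.0103, 0.033]
ee_rot: [[-0.017, 1.0, 0.022], [0.579, 0.027, -0.815], [-0.815, -0.001, -0.579]]
force: [-0.3, -0.5, -1.1]
grip_width: 0.0915
```

Run:
```python
from piv import *
path([.4735,-.0138,.0425],1.7,-55,55,[.01,0,-.002],[-.01,0,-.002],.99,1,n=1)
o=r.observe();print(o['force'],o['ee_rot'].round(3).tolist())
s=snap('wrist','w15'); hsv=cv2.cvtColor(s['pixels'],cv2.COLOR_RGB2HSV)
```

```text
clock 10.7 [ 0.473  -0.0103  0.033 ]
[0.2, 0.4, -0.6] [-0.1, -0.4, -0.0] [ 0.473 -0.01   0.033] 55.0
[-0.31019357 -0.51916948 -1.10273012] [[-0.017, 1.0, 0.022], [0.579, 0.027, -0.815], [-0.815, -0.001, -0.579]]
```

Position is right. Closing.

Emit:
jog_arm([
  {"xyz": [0, 0.4, 0], "turn": [0, 0, 0], "gripper": 50},
  {"xyz": [0, 0.4, 0], "turn": [0, 0, 0], "gripper": 75},
  {"xyz": [0, 0.4, 0], "turn": [0, 0, 0], "gripper": 90},
  {"xyz": [0, 0.4, 0], "turn": [0, 0, 0], "gripper": 120},
  {"xyz": [0, 0.4, 0], "turn": [0, 0, 0], "gripper": 120},
], grip_force=15)

```text
clock: 11.25
ee_pos: [0.4727, -0.01, 0.0322]
ee_rot: [[-0.019, 1.0, 0.021], [0.577, 0.028, -0.816], [-0.817, -0.004, -0.577]]
force: [-0.3, 1.2, 1.3]
grip_width: 0.0597
```

Emit:
jog_arm([
  {"xyz": [0, 0, 0], "turn": [0, 0, 0], "gripper": 120},
  {"xyz": [0, 0, 0], "turn": [0, 0, 0], "gripper": 120},
  {"xyz": [0, 0, 0], "turn": [0, 0, 0], "gripper": 120},
])

```text
clock: 11.55
ee_pos: [0.4728, -0.0099, 0.0321]
ee_rot: [[-0.019, 1.0, 0.021], [0.577, 0.028, -0.816], [-0.816, -0.004, -0.577]]
force: [-1.9, -0.1, 2.4]
grip_width: 0.0593
```

Run:
```python
from p import *
snap('wrist','w16'); o=r.observe(); print(o['ee_pos'],o['grip_width'],o['force'],o['clock'], (o['ee_rot'].T@[0,0,1]).round(3))
D=snap('side','d16');u,v=map(int,proj(D,(.473,-.014,.05)))
cv2.imwrite('pics/d16c.png',cv2.resize(D['pixels'][v-40:v+40,u-40:u+40],(480,480),interpolation=cv2.INTER_CUBIC)[:,:,::-1])
```

```text
[ 0.47281014 -0.00993045  0.03212626] 0.05923298781179003 [-2.56714617  0.38762547  2.14718289] 11.6 [-0.816 -0.004 -0.577]
```

View pics/d16c.png

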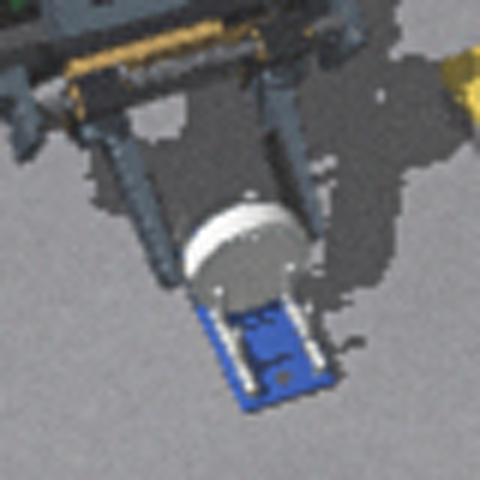

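View pics/w16.png

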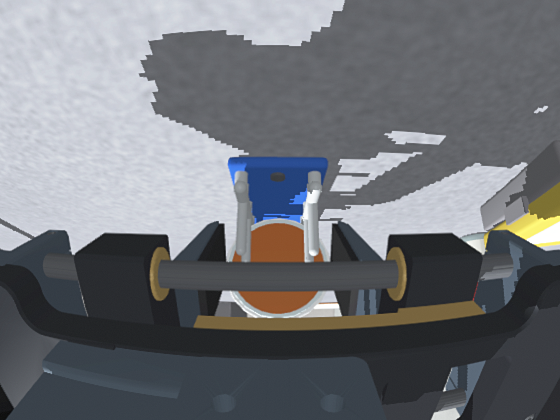

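Gripped at 59.2 mm. Lifting straight out of the slot.

Emit:
jog_arm([
  {"xyz": [-5, 0, -3.5], "turn": [0, 0, 0], "gripper": 120},
  {"xyz": [-14, 0, -10], "turn": [0, 0, 0], "gripper": 120},
  {"xyz": [-26, 0, -18], "turn": [0, 0, 0], "gripper": 120},
  {"xyz": [-41, 0, -29], "turn": [0, 0, 0], "gripper": 120},
  {"xyz": [-57, 0, -40], "turn": [0, 0, 0], "gripper": 120},
])

```text
clock: 12.15
ee_pos: [0.4738, -0.0098, 0.1032]
ee_rot: [[-0.019, 1.0, 0.023], [0.578, 0.029, -0.815], [-0.816, -0.002, -0.579]]
force: [0.9, 1.5, 0.4]
grip_width: 0.0596
```

Run:
```python
from p import *
snap('wrist','w17'); o=r.observe(); print(o['ee_pos'],o['grip_width'],o['force'],o['clock'])
D=snap('side','d17');u,v=map(int,proj(D,(.473,-.014,.1)))
cv2.imwrite('pics/d17c.png',cv2.resize(D['pixels'][v-40:v+40,u-40:u+40],(480,480),interpolation=cv2.INTER_CUBIC)[:,:,::-1])
```

```text
[ 0.47490991 -0.00976246  0.10604942] 0.05930193683252939 [ 0.67936268 -0.35742473  2.31966226] 12.2
```

View pics/d17c.png

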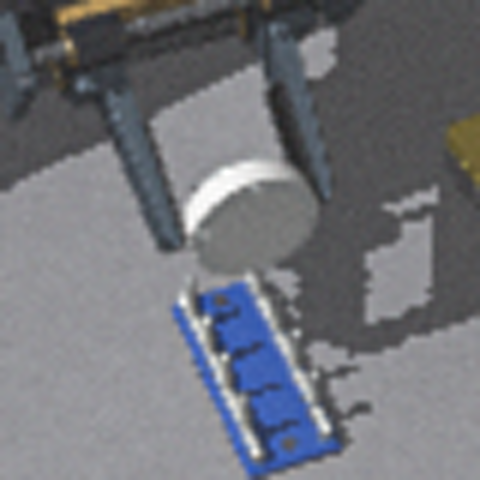

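View pics/w17.png

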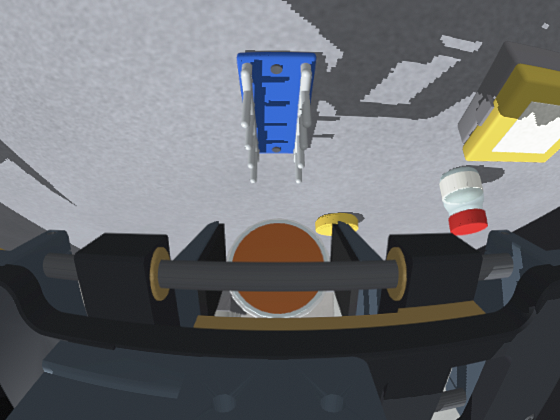

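The dish is held square, lid toward -y. Now I carry and rotate it toward the plate.

```bash
cat > go.py <<'E'
from p import *
OFF=np.array([-.01,0,-.002])
def go(c,t,yaw,step=30,ang=8,off=OFF):
    R=tool(t,yaw); plan(np.array(c)-R@off,R,step,ang)
E
python3 - <<'E'
from go import *
go([.50,.06,.2],15,1)
E
```

```text
clock 12.25 at [ 0.4748 -0.0095  0.1043] total [ -29.1   27.6 -116.3] [ 0.5 39.6  0.5] rows 5
   1 [-5.8, 5.5, -23.3] [0.1, 7.9, 0.1]
   2 [-11.6, 11.0, -46.5] [0.2, 15.8, 0.2]
   3 [-17.4, 16.5, -69.8] [0.3, 23.7, 0.3]
   4 [-23.3, 22.1, -93.0] [0.4, 31.7, 0.4]
   5 [-29.1, 27.6, -116.3] [0.5, 39.6, 0.5]
```

Emit:
jog_arm([
  {"xyz": [-5, 5, -20], "turn": [0, 5, 0], "gripper": 120},
  {"xyz": [-11, 10, -44], "turn": [0.2, 13, 0.2], "gripper": 120},
  {"xyz": [-17, 16, -68], "turn": [0.3, 21, 0.3], "gripper": 120},
  {"xyz": [-23, 22, -92], "turn": [0.4, 29, 0.4], "gripper": 120},
  {"xyz": [-29, 28, -116], "turn": [0.5, 37, 0.5], "gripper": 120},
])

```text
clock: 12.75
ee_pos: [0.4999, 0.0698, 0.194]
ee_rot: [[-0.018, 1.0, 0.003], [0.954, 0.018, -0.298], [-0.298, -0.003, -0.955]]
force: [1.1, -0.4, -1.5]
grip_width: 0.0598
```

Run:
```python
from go import *
go([.53,.19,.2],-22,0.5)
```

```text
clock 12.75 at [0.4999 0.0698 0.194 ] total [121.4  32.4 -46.3] [-0.2 39.3  0.6] rows 5
   1 [24.3, 6.5, -9.3] [-0.0, 7.9, 0.1]
   2 [48.6, 13.0, -18.5] [-0.1, 15.7, 0.2]
   3 [72.8, 19.4, -27.8] [-0.1, 23.6, 0.3]
   4 [97.1, 25.9, -37.0] [-0.1, 31.5, 0.4]
   5 [121.4, 32.4, -46.3] [-0.2, 39.3, 0.6]
```

Emit:
jog_arm([
  {"xyz": [24, 6, -9], "turn": [0, 8, 0], "gripper": 120},
  {"xyz": [48, 13, -18], "turn": [0, 16, 0.2], "gripper": 120},
  {"xyz": [72, 19, -27], "turn": [0, 24, 0.3], "gripper": 120},
  {"xyz": [96, 26, -36], "turn": [0, 32, 0.4], "gripper": 120},
  {"xyz": [121, 32, -46], "turn": [0, 39, 0.6], "gripper": 120},
])

```text
clock: 13.25
ee_pos: [0.5299, 0.1987, 0.1999]
ee_rot: [[-0.004, 1.0, -0.005], [0.93, 0.006, 0.368], [0.368, -0.004, -0.93]]
force: [-0.8, -0.4, -0.5]
grip_width: 0.0592
```

Run:
```python
from go import *
snap('wrist','w18')
go([.547,.28,.13],-35,0.5)
print(r.observe()['qpos'].round())
```

```text
clock 13.3 at [0.53   0.1993 0.1986] total [59.7 17.6 93.2] [-0.2 13.2 -0.4] rows 4
   1 [14.9, 4.4, 23.3] [-0.0, 3.3, -0.1]
   2 [29.8, 8.8, 46.6] [-0.1, 6.6, -0.2]
   3 [44.7, 13.2, 69.9] [-0.1, 9.9, -0.3]
   4 [59.7, 17.6, 93.2] [-0.2, 13.2, -0.4]
[ 7. 17. 98. 24. 65. -4.]
```

View pics/w18.png

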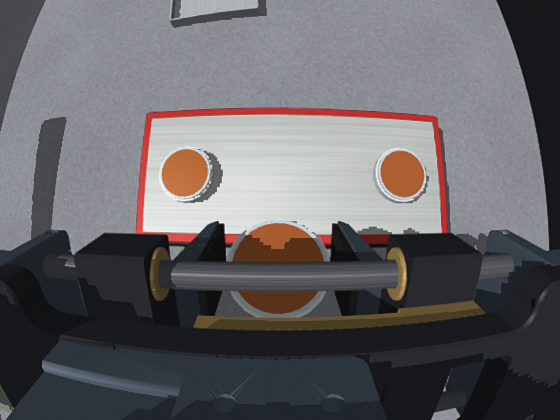

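The wrist view shows the whole plate, with neighbours at (185,174) and (402,174) and our dish (agar up) at (280,272). Measuring midway from it.

Run:
```python
from go import *
s=load('w18'); hsv=cv2.cvtColor(s['pixels'],cv2.COLOR_RGB2HSV); H,S,V=[hsv[...,i].astype(int) for i in range(3)]
am=((H>5)&(H<16)&(S>130)).astype(np.uint8)
C=[]
for u,v in((185,174),(402,174)):
    k=np.zeros_like(am); k[v-30:v+30,u-30:u+30]=am[v-30:v+30,u-30:u+30]
    w=np.array([onz(s,*p,.065,True)[:2]*1000 for p in np.argwhere(k)[:,::-1]]).astype(np.float32); q=cv2.minEnclosingCircle(w); print(q,w.mean(0)); C.append(w.mean(0))
print('mid',np.mean(C,0),'sep',np.linalg.norm(C[0]-C[1]))
rd=(((H<5)|(H>172))&(S>130)).astype(np.uint8); rd[:100]=0; rd[245:]=0
w=np.array([onz(s,*p,.05,True)[:2]*1000 for p in np.argwhere(rd)[:,::-1]]).astype(np.float32); print(cv2.minAreaRect(w))
```

```text
((432.72625732421875, 276.6069641113281), 24.93035316467285) [433.12375 276.21585]
((661.8803100585938, 276.9768981933594), 24.98691749572754) [661.4132 276.7358]
mid [547.2685  276.47583] sep 228.29005
((547.813720703125, 278.5511169433594), (150.14794921875, 346.51080322265625), 89.844482421875)
```

Emit:
jog_arm([
  {"xyz": [15, 4, 23], "turn": [0, 3, 0], "gripper": 120},
  {"xyz": [30, 9, 46], "turn": [0, 6, 0], "gripper": 120},
  {"xyz": [45, 13, 66], "turn": [0, 9, -0.2], "gripper": 120},
  {"xyz": [60, 17.5, 86], "turn": [0, 13, -0.4], "gripper": 120},
  {"xyz": [60, 17.5, 86], "turn": [0, 13, -0.4], "gripper": 120},
])

```text
clock: 13.8
ee_pos: [0.5437, 0.2855, 0.1373]
ee_rot: [[-0.007, 1.0, -0.016], [0.828, 0.014, 0.561], [0.561, -0.009, -0.828]]
force: [-0.4, 0.2, -1.2]
grip_width: 0.0594
```

Emit:
jog_arm([
  {"xyz": [0, 0, 0], "turn": [0, 0, 0], "gripper": 120},
  {"xyz": [0, 0, 0], "turn": [0, 0, 0], "gripper": 120},
])

```text
clock: 14.0
ee_pos: [0.5463, 0.2853, 0.1418]
ee_rot: [[-0.011, 1.0, -0.008], [0.827, 0.013, 0.562], [0.563, -0.0, -0.827]]
force: [0.9, -0.1, -0.2]
grip_width: 0.0594
```

Run:
```python
from go import *
S=snap('scene','s19');D=snap('side','d19'); o=r.observe(); c=o['ee_pos']+o['ee_rot']@OFF; print(o['ee_pos'],'dish est',c,o['grip_width'])
for s,f in((S,'s19'),(D,'d19')):
    u,v=map(int,proj(s,c)); print(f,u,v)
    u,v=max(u,55),max(v,45)
    cv2.imwrite(f'pics/{f}c.png',cv2.resize(s['pixels'][v-45:v+45,u-55:u+55],None,fx=7,fy=6.6,interpolation=cv2.INTER_CUBIC)[:,:,::-1])
go([.547,.28,.0585],-35,0.5,10)
```

```text
[0.54636041 0.28543716 0.14201842] dish est [0.54648341 0.2760478  0.13804038] 0.059338203651048506
s19 362 260
d19 242 117
clock 14.1 at [0.5464 0.2854 0.142 ] total [-41.5   0.6  67.8] [-0.1  0.7  0.2] rows 8
   1 [-5.2, 0.1, 8.5] [-0.0, 0.1, 0.0]
   2 [-10.4, 0.1, 17.0] [-0.0, 0.2, 0.1]
   3 [-15.6, 0.2, 25.4] [-0.0, 0.3, 0.1]
   4 [-20.8, 0.3, 33.9] [-0.1, 0.4, 0.1]
   5 [-25.9, 0.4, 42.4] [-0.1, 0.5, 0.1]
   6 [-31.1, 0.4, 50.9] [-0.1, 0.5, 0.2]
   7 [-36.3, 0.5, 59.3] [-0.1, 0.6, 0.2]
   8 [-41.5, 0.6, 67.8] [-0.1, 0.7, 0.2]
```

View pics/s19c.png

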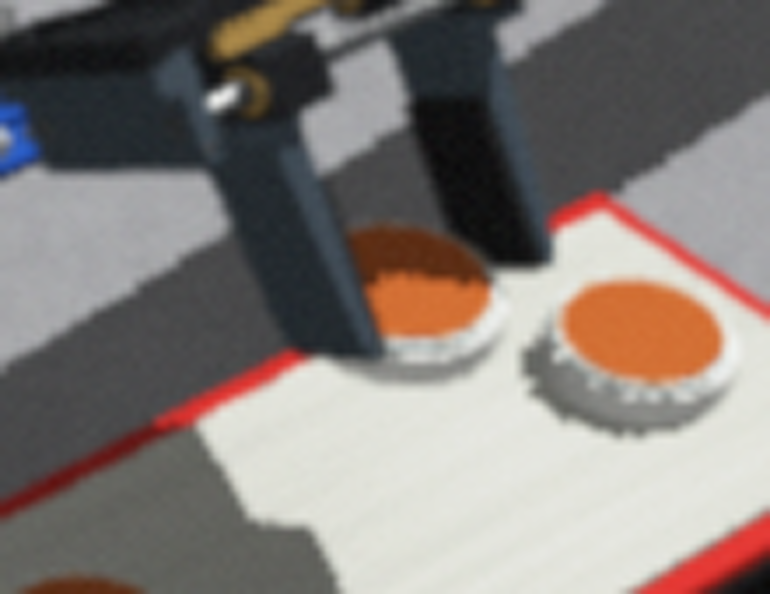

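View pics/d19c.png

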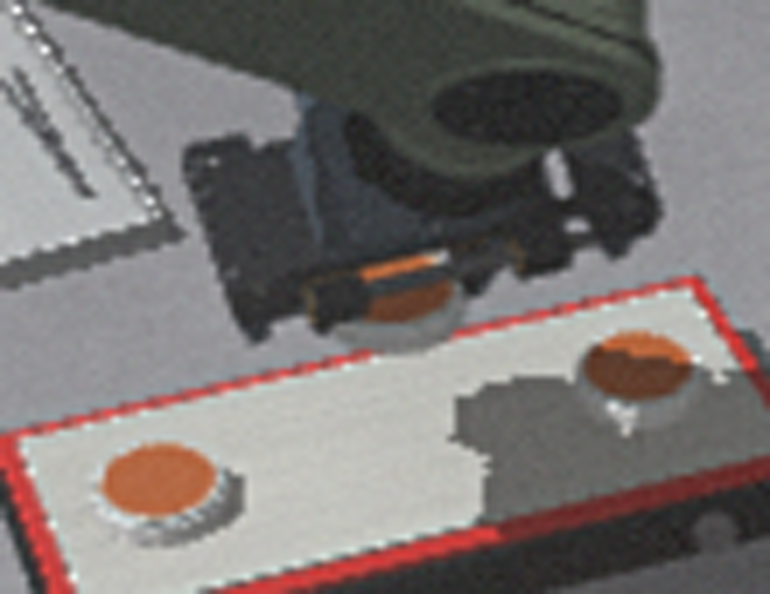

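The dish hangs agar-up, roughly level, over the gap; the neighbours have not moved. Lowering to about 10 mm above the plate.

Emit:
jog_arm([
  {"xyz": [-9, 0.2, 14], "turn": [0, 0.4, 0], "gripper": 120},
  {"xyz": [-18, 0.6, 29], "turn": [0, 0.7, 0], "gripper": 120},
  {"xyz": [-28, 0.6, 44], "turn": [0, 0.7, 0], "gripper": 120},
  {"xyz": [-37, 0.6, 57], "turn": [0, 0.7, 0], "gripper": 120},
  {"xyz": [-37, 0.6, 57], "turn": [0, 0.7, 0], "gripper": 120},
])

```text
clock: 14.6
ee_pos: [0.5454, 0.2868, 0.0716]
ee_rot: [[-0.008, 1.0, -0.011], [0.82, 0.013, 0.573], [0.573, -0.005, -0.82]]
force: [0.3, 0.6, 0.1]
grip_width: 0.059
```

```bash
cat > hov.py <<'E'
import sys
from go import *
t=sys.argv[1]
S=snap('scene','s'+t); o=r.observe(); c=o['ee_pos']+o['ee_rot']@OFF; print(o['clock'],o['ee_pos'].round(4),'dish est',c.round(4),o['grip_width'],o['force'].round(2)); print((o['ee_rot'].T@[0,0,1]).round(3))
u,v=map(int,proj(S,c)); print(u,v,'agar pred',proj(S,c+[0,0,.0075]))
cv2.imwrite(f'pics/s{t}c.png',cv2.resize(S['pixels'][v-30:v+30,u-40:u+40],None,fx=10,fy=10,interpolation=cv2.INTER_CUBIC)[:,:,::-1])
E
python3 hov.py 20
```

```text
14.65 [0.5462 0.2871 0.0729] dish est [0.5463 0.2778 0.0688] 0.059086914517428264 [ 0.26  0.68 -0.35]
[ 0.573 -0.003 -0.819]
359 285 agar pred (np.float64(360.2519686126706), np.float64(283.1601986581235))
```

View pics/s20c.png

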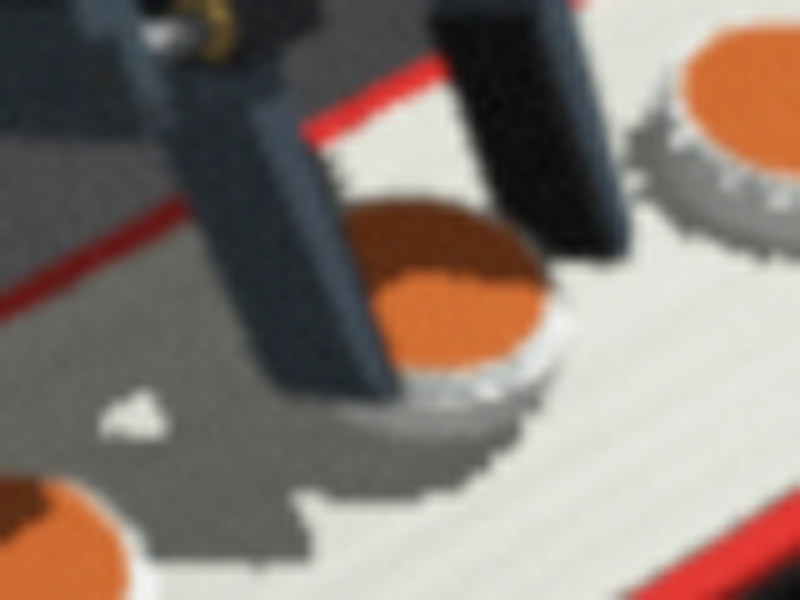

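Our agar ellipse looks slightly taller than its neighbours', so it may lean a few degrees. Measuring.

Run:
```python
from go import *
s=load('s20'); hsv=cv2.cvtColor(s['pixels'],cv2.COLOR_RGB2HSV); H,S,V=[hsv[...,i].astype(int) for i in range(3)]
am=((H<16)&(S>120)&(V>40)).astype(np.uint8)
T=s['camera_from_world']; print('cam',(-T[:3,:3].T@T[:3,3]).round(2))
# vertical chord heights through the agar near the centre, vs predicted for level 50mm disc
def chords(u0,u1,v0,v1):
    for u in range(u0,u1):
        col=np.nonzero(am[v0:v1,u])[0]
        if len(col): print(u,v0+col.min(),v0+col.max(),end='; ')
    print()
print('ours');chords(355,376,270,296)
n,l,st,c=cv2.connectedComponentsWithStats(am)
for i in range(1,n):
    if st[i,4]>60 and 300<c[i][0]<430 and 240<c[i][1]<330: 
        cs=max(cv2.findContours((l==i).astype(np.uint8),cv2.RETR_EXTERNAL,cv2.CHAIN_APPROX_NONE)[0],key=len); print(c[i].round(1),st[i],cv2.fitEllipse(cs))
o=r.observe(); C=o['ee_pos']+o['ee_rot']@OFF
# predictions for lean angles: top/bottom of ellipse in columns
a=np.linspace(0,2*np.pi,721)
for lean in(-10,-5,0,5,10):
    q=np.radians(lean); e2=np.array([0,np.cos(q),np.sin(q)]); nn=np.array([0,-np.sin(q),np.cos(q)])
    P=np.array([proj(s,C+nn*.0075+.0255*(np.cos(x)*np.array([1,0,0])+np.sin(x)*e2)) for x in a])+[1,0]
    print(lean,[(u,P[abs(P[:,0]-u)<.6][:,1].min().round(1),P[abs(P[:,0]-u)<.6][:,1].max().round(1)) for u in(360,364,368,371)],P.max(0).round(1))
```

```text
cam [1.18 0.81 0.86]
ours
355 276 282; 356 276 286; 357 276 289; 358 275 291; 359 275 291; 360 275 291; 361 275 291; 362 276 291; 363 276 291; 364 276 291; 365 276 291; 366 277 290; 367 277 290; 368 278 290; 369 278 289; 370 278 289; 371 280 288; 372 281 287; 
[353.2 315. ] [ 272  244  171  117 1638] ((354.34381103515625, 299.6984558105469), (69.89599609375, 174.8311004638672), 62.38761520385742)
[398.3 264.7] [388 258  22  15 255] ((398.33966064453125, 264.7101745605469), (13.445374488830566, 21.794462203979492), 102.46875762939453)
[363. 283.] [354 275  19  17 249] ((362.86590576171875, 283.0774230957031), (15.574528694152832, 19.28581428527832), 120.4214859008789)
[318.8 311.2] [307 303  25  18 360] ((318.84478759765625, 311.25299072265625), (17.34361457824707, 24.26051902770996), 96.53801727294922)
-10 [(360, np.float64(273.8), np.float64(293.2)), (364, np.float64(274.4), np.float64(293.6)), (368, np.float64(276.1), np.float64(293.2)), (371, np.float64(278.4), np.float64(291.9))] [373.9 293.6]
-5 [(360, np.float64(274.2), np.float64(292.5)), (364, np.float64(274.7), np.float64(292.8)), (368, np.float64(276.3), np.float64(292.3)), (371, np.float64(278.4), np.float64(291.0))] [373.8 292.8]
0 [(360, np.float64(274.6), np.float64(291.8)), (364, np.float64(275.0), np.float64(292.0)), (368, np.float64(276.4), np.float64(291.4)), (371, np.float64(278.4), np.float64(290.0))] [373.7 292. ]
5 [(360, np.float64(275.1), np.float64(291.1)), (364, np.float64(275.4), np.float64(291.2)), (368, np.float64(276.6), np.float64(290.4)), (371, np.float64(278.3), np.float64(289.0))] [373.5 291.2]
10 [(360, np.float64(275.6), np.float64(290.4)), (364, np.float64(275.7), np.float64(290.3)), (368, np.float64(276.7), np.float64(289.3)), (371, np.float64(278.3), np.float64(287.8))] [373.3 290.4]
```

It is level to within about 5°. Lowering to contact in small steps.

Emit:
jog_arm([
  {"xyz": [-1.7, 0, 2.5], "turn": [0, 0, 0], "gripper": 120},
  {"xyz": [-3.4, 0, 4.9], "turn": [0, 0, 0], "gripper": 120},
  {"xyz": [-4.6, 0, 6.6], "turn": [0, 0, 0], "gripper": 120},
  {"xyz": [-5.7, 0, 8.2], "turn": [0, 0, 0], "gripper": 120},
  {"xyz": [-5.7, 0, 8.2], "turn": [0, 0, 0], "gripper": 120},
])

```text
clock: 15.15
ee_pos: [0.5462, 0.2873, 0.0627]
ee_rot: [[-0.009, 1.0, -0.009], [0.819, 0.013, 0.574], [0.574, -0.002, -0.819]]
force: [-0.2, -0.0, 0.0]
grip_width: 0.0593
```

```bash
python3 hov.py 21
```

```text
15.2 [0.5463 0.2874 0.0628] dish est [0.5464 0.278  0.0587] 0.05931671611951435 [ 0.69  0.06 -0.43]
[ 0.574 -0.002 -0.819]
359 289 agar pred (np.float64(359.76537327966025), np.float64(286.7454408009689))
```

View pics/s21c.png

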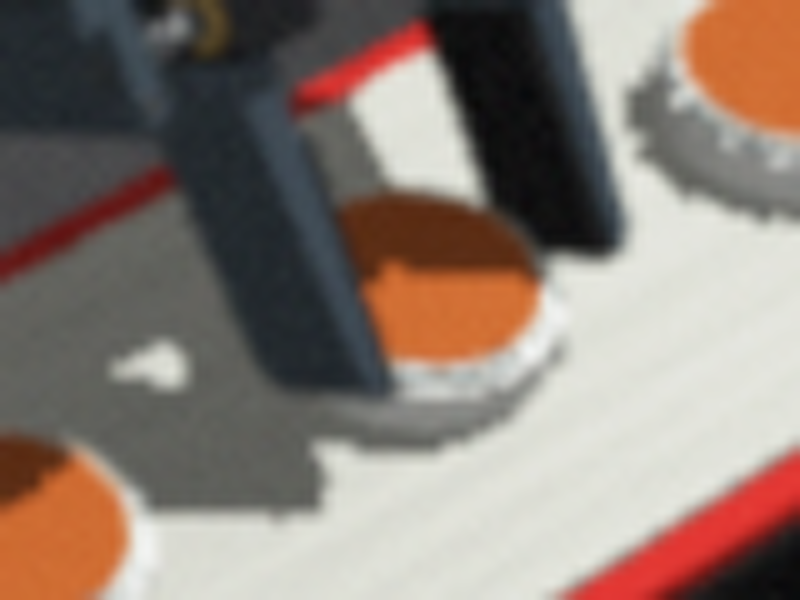

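Emit:
jog_arm([
  {"xyz": [-0.4, 0, 0.5], "turn": [0, 0, 0], "gripper": 120},
  {"xyz": [-0.7, 0, 1.0], "turn": [0, 0, 0], "gripper": 120},
  {"xyz": [-0.7, 0, 1.0], "turn": [0, 0, 0], "gripper": 120},
])

```text
clock: 15.5
ee_pos: [0.5464, 0.2873, 0.0616]
ee_rot: [[-0.009, 1.0, -0.009], [0.819, 0.013, 0.574], [0.574, -0.002, -0.819]]
force: [-0.2, -1.5, -0.8]
grip_width: 0.0595
```

```bash
python3 hov.py 22
```

```text
15.55 [0.5464 0.2874 0.0616] dish est [0.5465 0.278  0.0575] 0.0593335473771287 [0.61 0.94 0.26]
[ 0.574 -0.002 -0.819]
359 289 agar pred (np.float64(359.679232780755), np.float64(287.1601198546745))
```

Nominal resting height reached. Releasing gradually.

Emit:
jog_arm([
  {"xyz": [0, 0, 0], "turn": [0, 0, 0], "gripper": 88},
  {"xyz": [0, 0, 0], "turn": [0, 0, 0], "gripper": 84},
  {"xyz": [0, 0, 0], "turn": [0, 0, 0], "gripper": 70},
  {"xyz": [0, 0, 0], "turn": [0, 0, 0], "gripper": 20},
  {"xyz": [0, 0, 0], "turn": [0, 0, 0], "gripper": 20},
], grip_force=5)

```text
clock: 16.05
ee_pos: [0.5463, 0.2874, 0.0616]
ee_rot: [[-0.009, 1.0, -0.009], [0.819, 0.013, 0.574], [0.574, -0.002, -0.819]]
force: [0.1, 0.4, 0.8]
grip_width: 0.0792
```

```bash
python3 hov.py 23
```

```text
16.1 [0.5463 0.2874 0.0616] dish est [0.5465 0.278  0.0575] 0.08256639790228902 [ 0.   -0.73  0.83]
[ 0.574 -0.002 -0.819]
359 289 agar pred (np.float64(359.6970118755249), np.float64(287.16718662531264))
```

View pics/s23c.png

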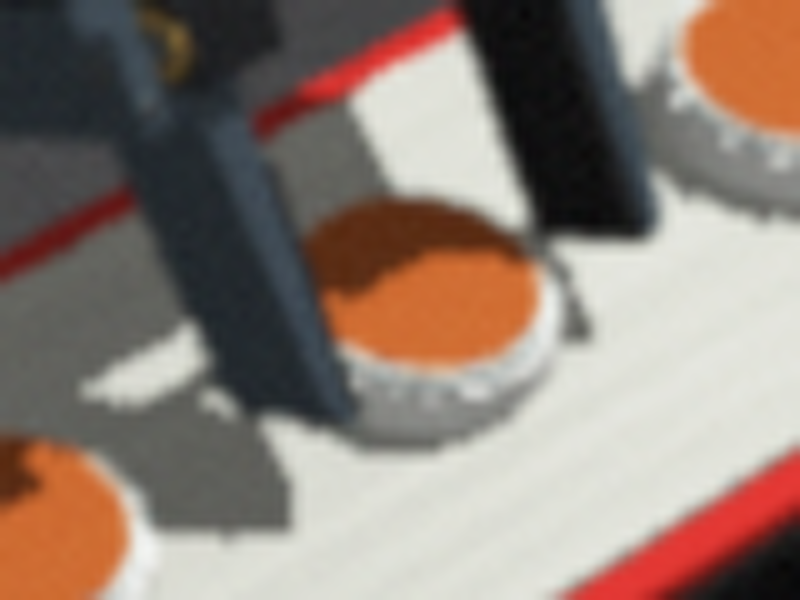

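The dish lies flat and the fingers are clear of it. Backing off along the tool axis.

Emit:
jog_arm([
  {"xyz": [0, 0, -5], "turn": [0, 0, 0], "gripper": 0},
  {"xyz": [0, 0, -20], "turn": [0, 0, 0], "gripper": 0},
  {"xyz": [0, 0, -45], "turn": [0, 0, 0], "gripper": 0},
  {"xyz": [0, 0, -80], "turn": [0, 0, 0], "gripper": 0},
  {"xyz": [0, 0, -120], "turn": [0, 0, 0], "gripper": 0},
])

```text
clock: 16.6
ee_pos: [0.5469, 0.2174, 0.1611]
ee_rot: [[-0.009, 1.0, -0.01], [0.819, 0.013, 0.573], [0.573, -0.003, -0.819]]
force: [0.5, -0.4, 0.2]
grip_width: 0.0913
```

Emit:
jog_arm([
  {"xyz": [0, 0, -20], "turn": [0, 0, 0], "gripper": 0},
  {"xyz": [0, 0, -20], "turn": [0, 0, 0], "gripper": 0},
  {"xyz": [0, 0, -20], "turn": [0, 0, 0], "gripper": 0},
])

```text
clock: 16.9
ee_pos: [0.5475, 0.2066, 0.1765]
ee_rot: [[-0.009, 1.0, -0.008], [0.819, 0.012, 0.573], [0.573, -0.001, -0.819]]
force: [-0.1, -0.2, -0.7]
grip_width: 0.0912
```

Run:
```python
from go import *
s=snap('wrist','w24'); S=snap('scene','s24'); snap('side','d24'); o=r.observe(); print(o['clock'],o['ee_pos'],o['force'])
def amb(s,z,seeds,fish):
    hsv=cv2.cvtColor(s['pixels'],cv2.COLOR_RGB2HSV); H,Sa,V=[hsv[...,i].astype(int) for i in range(3)]
    am=((H>3)&(H<17)&(Sa>130)&(V>40)).astype(np.uint8); n,l,st,c=cv2.connectedComponentsWithStats(am)
    for i in range(1,n):
        if st[i,4]>100:
            w=np.array([onz(s,*p,z,fish)[:2]*1000 for p in np.argwhere(l==i)[:,::-1]]).astype(np.float32)
            q=cv2.minEnclosingCircle(w)
            if q[1]<40: print(c[i].round(1),st[i,4],np.round(q[0],1),round(q[1],1),w.mean(0).round(1))
amb(s,.065,None,True); print(); amb(S,.065,None,False)
```

```text
17.05 [0.54666325 0.20745604 0.17499824] [-0.50020341  0.24112435  0.52835799]
[163.6 204.6] 1657 [432.8 276.5] 24.9 [433.4 276.1]
[277.8 205.8] 1979 [547.9 276.5] 24.9 [547.8 276. ]
[391.8 206.5] 1675 [662. 277.] 24.9 [661.5 276.5]

[398.3 264.7] 253 [429.6 278. ] 23.8 [429.7 278.1]
[360.4 286.7] 295 [544.1 277.6] 24.1 [544.4 277.8]
[318.7 311.4] 345 [659.  278.5] 24.1 [659.4 278.5]
```

View pics/w24.png

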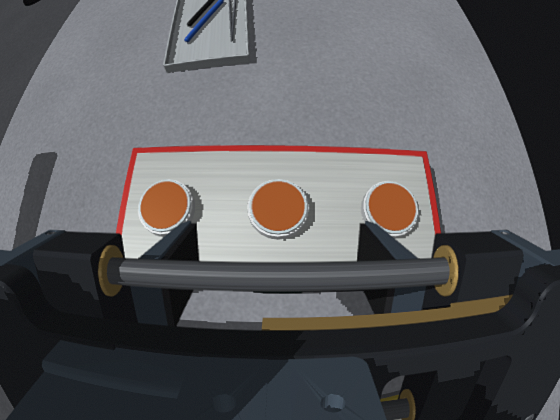

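View pics/s24.png

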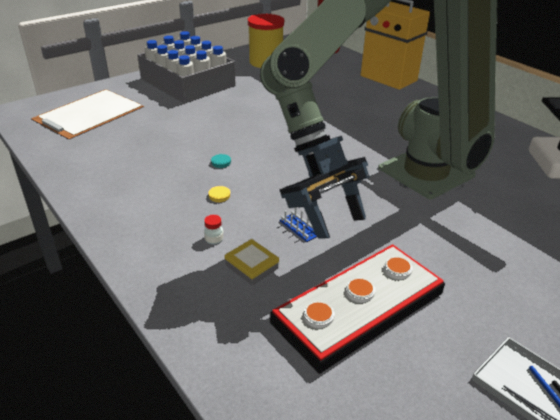

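The three dishes stand in line in the scene view at (319,311), (360,287) and (398,265). Ours is midway, agar up, and the gripper is clear. Handing in.

Run:
```python
from workcell import r
print(r.job_done())
```

```text
the job is handed in; nothing more can be done
None
```

The dish now lies lid-down on the warming plate, midway between the two incubating dishes and in line with them. I handed the job in at about 17 s of the 64 s allowed; no verdict is reported.

**What I did:** I pinched the dish on the bench and stood it on edge in the rack's middle slot. I swung the open gripper round to the other side and pinched it again. Then I turned it the rest of the way and set it down on the plate.

**Last checks:**
- **Position:** The wrist camera puts the dish 114 mm from each neighbour's centre, against the 90 mm minimum. It is 0.5 mm or less off the line through them and about 2 mm off the plate's long centre line.
- **Lid and flatness:** The pictures show it agar side up and flat, and the fingers were about 110 mm clear of it.
- **Other things:** The neighbours' measured positions changed by less than about 1 mm. The jar and slide box look undisturbed in the picture; I did not measure them again.

**Where readings disagreed:**
- **Camera bias:** The scene and wrist cameras differ by about 2–4 mm in absolute position. They agree on where the dishes stand relative to each other.
- **Lean before placing:** The scene view suggested a lean of up to about 5° just before placing. After release the dish settled flat.

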